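Empty the steriliser box onto the soap rack

TASK

The steriliser's run is over: first turn its dial, recessed in the round collar, back to off while the lid is still shut. Then press the button catch on the lid and keep a finger on the spring lid so that it rises under control instead of flying open, until it stands fully open. Take out everything that is in the box, lay it flat in the upper tray of the white two-tier rack, leave the lid open and do not disturb the mug, the tumbler, the comb or the mirror.

Things in the scene. Friction and masses are not known exactly. Their poses are not given: they have to be found in the camera images.
- chamber (a point): Steriliser box, white plastic, fixed. The point is the centre of its chamber's floor (8 mm above the ledge); z up, x points from the front to the hinge side (away from the robot), y to the dial side. The chamber is 160 mm (x) by 270 mm (y) inside, walls 5 mm thick, rim 52 mm above this point. The things inside lie along x, side by side about 60 mm apart in y, on its floor. A control pod 45 mm high adjoins the chamber at +y (y from 140 to 240 mm).
- dial (a joint): Angle of the dial (rad): 0 is off, at its stop, with the bar along the box's x axis; grows clockwise seen from above, up to 1.6. To switch off, turn it anticlockwise to the stop. Light friction, about 0.04 N m.
- dial_grip (a point): Dial: a bar grip 42 mm long, 10 mm thick, 18 mm high on a disc of 42 mm diameter. The point lies on its upright axis half-way up the bar, which stands from 9 mm below to 9 mm above it; x runs along the bar and turns with the dial, z up. It stands in the middle of a round well of 82 mm inner diameter; the well's floor is 14.5 mm below this point and the collar's top 10.5 mm above it.
- lid (a joint): Opening angle of the lid (rad): 0 shut and latched, 1.65 fully open, just past upright, at its stop. Its spring pushes it open with about 0.36 N m when unlatched (2.5 N at the button), falling to 0.04 N m near the stop, where it stays; let go at once it flies up at about 5 rad/s. There is no need to shut it again.
- lid_hinge (a point): On the hinge line at the far rim of the chamber, at its middle; the lid turns about the y axis of this point and the frame turns with it. The lid is a plate 168 mm by 278 mm reaching towards the robot from here (-x of this frame when shut), its top 11 mm above the hinge line.
- catch_top (a point): Middle of the top of the button catch, 28 mm diameter, standing 6 mm above the lid at the middle of its front, 145 mm from the hinge line; z is the outward normal of the lid. It is pressed 5 mm into the lid and moves with the lid. It takes 2 N to push home, less than the lid's spring gives, so once pushed home the lid follows a slowly rising finger up. The catch lets go after about 3.3 mm.
- rack_tray (a point): White plastic two-tier rack, loose, 0.9 kg. The point is the centre of the upper tray's floor, 70 mm above the ledge; the tray is 182 mm (x) by 272 mm (y) inside with a lip 12 mm high (corner posts 10 mm). z up.
- nailbrush_mid (a point): Wooden nail brush 95 x 28 x 28 mm (x, y, z of its own frame), point at its centre. Not present if None.
- pumice_mid (a point): Grey pumice bar 82 x 28 x 28 mm (x, y, z), point at its centre. Not present if None.
- brushcase_mid (a point): White plastic toothbrush case 125 x 26 x 24 mm (x, y, z), point at its centre. Not present if None.
- footfile_mid (a point): Wooden foot file 125 mm long in x: a block 28 wide, 26 high from x=-3 to 62 mm, and a handle 18 wide, 20 high from x=-63 to -3 mm. Point in the middle, 13 mm above its underside. Not present if None.
- nailbrush: The same nail brush; origin under its centre.
- pumice: The same pumice bar; origin under its centre.
- brushcase: The same case; origin under its centre.
- footfile: The same file; origin under its middle.
- mug: Orange plastic mug, 80 mm wide, 90 mm high, bystander; origin under its centre.
- tumbler: Stainless steel tumbler, 74 mm wide, 110 mm high, bystander; origin under its centre.
- comb: Bamboo comb 150 x 40 x 5 mm lying flat, bystander; origin under its centre.
- mirror: Round mirror 190 mm across in a plastic frame on a foot, 210 mm high, fixed bystander; origin under its foot.

How it is judged (in metres and radians):
On the way, in this order (a step that is already met when the one before it is completed fails the run):
1. the dial is turned back to off with the lid still shut (value of joint dial below 0.15 rad and value of joint lid below 0.1 rad), for 0.2 s.
2. the lid is let up to fully open (value of joint lid above 1.45 rad), for 0.2 s.
At the end, for the whole second after the job is handed in: Each thing that was in the box lies flat (long axis within 0.27 rad of level) in the upper tray, its centre inside the lip and 5 to 35 mm above the tray's floor, at rest; the rack stands on the ledge; the lid stands open (over 1.45 rad) and the dial is within 0.15 rad of off (x of nailbrush_mid in the frame of rack_tray between -0.092 and 0.092 m and y of nailbrush_mid in the frame of rack_tray between -0.137 and 0.137 m and z of nailbrush_mid in the frame of rack_tray between 0.005 and 0.035 m and angle between nailbrush_mid's own x axis and vertical between 1.3 and 1.85 rad and linear speed of each of nailbrush, pumice, brushcase, footfile below 0.03 m/s and x of pumice_mid in the frame of rack_tray between -0.092 and 0.092 m and y of pumice_mid in the frame of rack_tray between -0.137 and 0.137 m and z of pumice_mid in the frame of rack_tray between 0.005 and 0.035 m and angle between pumice_mid's own x axis and vertical between 1.3 and 1.85 rad and x of brushcase_mid in the frame of rack_tray between -0.092 and 0.092 m and y of brushcase_mid in the frame of rack_tray between -0.137 and 0.137 m and z of brushcase_mid in the frame of rack_tray between 0.005 and 0.035 m and angle between brushcase_mid's own x axis and vertical between 1.3 and 1.85 rad and x of footfile_mid in the frame of rack_tray between -0.092 and 0.092 m and y of footfile_mid in the frame of rack_tray between -0.137 and 0.137 m and z of footfile_mid in the frame of rack_tray between 0.005 and 0.035 m and angle between footfile_mid's own x axis and vertical between 1.3 and 1.85 rad and value of joint lid above 1.45 rad and value of joint dial below 0.15 rad and angle between rack_tray's own z axis and vertical below 0.1 rad and height (world z) of rack_tray below 0.08 m); the robot touches nothing.
It fails at once if the lid flies open (faster than 3.5 rad/s) (velocity of joint lid above 3.5 rad/s).
It fails at once if the mug is disturbed (moved over 30 mm or tipped) (distance of mug from where it was at the start of the episode above 0.03 m or angle between mug's own z axis and vertical above 0.4 rad).
It fails at once if the tumbler is disturbed (moved over 30 mm or tipped) (distance of tumbler from where it was at the start of the episode above 0.03 m or angle between tumbler's own z axis and vertical above 0.4 rad).
It fails at once if the comb is disturbed (moved over 30 mm or tipped) (distance of comb from where it was at the start of the episode above 0.03 m or angle between comb's own z axis and vertical above 0.4 rad).
It fails at once if the mirror is struck (contact force between mirror and anything else above 3 N).
Of nailbrush, pumice, brushcase, footfile only 2 to 4 are there at a start; the rules pass over those that are not, and their reading is None.
At some moment in a run one of rack may be knocked a few centimetres aside while the robot is not near it.
Once in a run the grip may slacken for a moment while it holds something.
It also fails if it takes over 210 s, if anything falls off the work surface, if the arm or the gripper's body presses on something with over 40 N, if the wrist force passes 120 N, or if a joint passes its speed limit or range.

ROBOT

A 7-joint arm with a two-finger parallel gripper is mounted at the origin on the work surface. World frame = base frame: x ahead of the robot, y to its left, z up, the work surface at z = 0. Lengths are in m, angles in degrees, forces in N, time in s.
With the tool pointing down it reaches from about 0.425 to 0.875 m from the base axis. Payload 4.7 kg.
Tool frame: the origin (TCP) lies midway between the tips of the shut fingers; the grasp point (between the pads) lies 19 mm behind it; z points along the fingers, y is the direction in which the jaws open and shut (so a half turn about z gives the same grasp; the last joint's range is limited). The gripper opens to 87 mm and grips with 3 to 60 N. Pads are 19 mm wide; open, the fingers measure 117 mm over their backs; the gripper's body (75 mm by 190 mm) begins 51 mm behind the grasp point.
Start: joints at [-72.072, 18.392, -4.016, 83.108, 1.295, 78.541, -3.26], TCP at [0.191, 0.621, 0.223] pointing down, gripper open.
Joint ranges: [-163.93, 163.93], [-17.29, 119.83], [-79.2, 71.16], [3.27, 140.29], [-89.18, 269.18], [5.43, 117.66], [-154.24, 154.24]. Speed limits (degrees/s): [147.25, 147.25, 180, 180, 180, 180, 180].

INTERFACE

Orientations are given as [roll, pitch, yaw] about the fixed x, y, z axes, in that order (R = Rz(yaw) Ry(pitch) Rx(roll)).
In Python, from cell import env gives the robot as it stands. The module is installed in compiled form; this text tells all that it offers.
- The arm moves only by the tool servo_tool, never from a script. Its argument "plan" is a list of rows, each a list of 3 entries, a list of its own where there are three numbers: the opening, from 0 (shut) to 1 (fully open), then the shift along the tool's x, y, z in cm, then the turn, a rotation vector about the tool's x, y, z in degrees. A call has 1 to 20 rows; each row shifts and turns the pose as measured when the row begins, along the tool's axes as they then stand; what a row does not reach is not made up. A row lasts 1/12 s, in which the tool goes at most 41.7 mm and 7.16 degrees, less where a joint would pass 70% of its speed; a pose out of reach is approached as far as the arm can. A call is refused whole if a number of a shift passes 4.17 or a number of a turn 7.16, either way. A call with a gripper value outside its range is refused whole. The fingers move at their own pace and stop on an object; "force" is the grip in N (left out, the last holds). Time passes only in rows, so rows that do not move let the fingers close. It gives the time, the measured TCP pose, the force and the opening at its end, in the units of the state.
- env.get_obs(): the state, without advancing time (a new reading comes with each control period).
- env.read_camera(name): name is "scene" or "side" or "wrist"; returns a dict with "image" (384x512x3 uint8, blue, green, red), "fx", "fy", "cx", "cy" (pixels), "k1" (the pictures are not rectified: a ray, as slopes to the right and down, at radius r is drawn at 1 + k1 r^2 times it, then the intrinsics apply), "rvec" (rotation vector, rad) and "tvec" (3), from world to camera coordinates, as OpenCV has them; the wrist camera has in their place "T_tool_cam" (4x4, takes a point from camera to tool coordinates, whose origin is the TCP and whose axes are the flange's). Camera axes: x right, y down, z forward; pixel columns grow to the right and rows downward; lengths in m; the calibration is good to about 2 mm. A picture is of the moment at which its call begins: read the wrist's pose just before it. There is no depth.
- env.sign_off(): hands the job in, once; it reports no verdict.
The state is a dict: "time_s": time; "qpos": joint angles; "joint_velocities": joint speeds; "effort": joint torques, N m; "tool_pos": TCP position; "tool_rot": TCP orientation; "force": force on the tool from outside, world axes, zero at the start; "wrist_torque": the same for the moment, N m; "grip_width": finger opening in m.
Only numpy, scipy, OpenCV 4.12 (cv2) and the standard library are available. Lean on these libraries where they do the work, as an engineer would, in place of code of your own. Each camera call takes 0.05 s, during which the arm holds its last target. There are 200 camera calls.

## Working session

There is one attempt and no reset: what is moved stays moved. The work goes in short steps, Python scripts to look and compute and a tool call to move; the robot and the scene stay as the last step left them, time stands still between calls to the robot, and variables do not carry over. Pictures are saved under pics/ and viewed, about 12 in all and at most 16, crops included, and the job is handed in when it is done.

Besides the shell and the picture viewer there is one more tool, called after "Emit:" by a JSON object that holds its "op" and its "data". servo_tool: Moves the arm, as the interface text tells. Its arguments: {"type":"object","properties":{"plan":{"type":"array"},"force":{"type":"number"}},"required":["plan"]}

```bash
mkdir -p pics
cat > h.py <<'E'
import numpy as np, cv2
from scipy.spatial.transform import Rotation as R
from cell import env
def cam(n):
    o=env.get_obs(); c=env.read_camera(n)
    if n=='wrist':
        T=np.eye(4);T[:3,:3]=R.from_euler('xyz',o['tool_rot'],degrees=True).as_matrix();T[:3,3]=o['tool_pos']
        c['W']=T@np.array(c['T_tool_cam'])
    else:
        M=np.eye(4);M[:3,:3]=cv2.Rodrigues(np.array(c['rvec'],float))[0];M[:3,3]=np.ravel(c['tvec']);c['W']=np.linalg.inv(M)
    return c
def ray(c,u,v):
    x=(u-c['cx'])/c['fx'];y=(v-c['cy'])/c['fy'];a,b=x,y
    for _ in range(20):
        k=1+c['k1']*(a*a+b*b);a,b=x/k,y/k
    return c['W'][:3,3],c['W'][:3,:3]@np.array([a,b,1.])
def onz(c,u,v,z):
    o,d=ray(c,u,v);return (o+d*(z-o[2])/d[2]).round(4)
def tri(L):
    A=np.zeros((3,3));b=np.zeros(3)
    for c,u,v in L:
        o,d=ray(c,u,v);d=d/np.linalg.norm(d);P=np.eye(3)-np.outer(d,d);A+=P;b+=P@o
    p=np.linalg.solve(A,b);return p.round(4)
def proj(c,p):
    q=np.linalg.inv(c['W'])@np.append(p,1);a,b=q[:2]/q[2];k=1+c['k1']*(a*a+b*b)
    return (c['fx']*a*k+c['cx'],c['fy']*b*k+c['cy'])
def save(c,f,crop=None,s=1):
    im=c['image']
    if crop: u0,v0,u1,v1=crop;im=im[v0:v1,u0:u1]
    cv2.imwrite('pics/'+f,cv2.resize(im,None,fx=s,fy=s,interpolation=cv2.INTER_CUBIC))
E
python3 - <<'E'
from h import *
import pickle
print(env.get_obs())
d={n:cam(n) for n in('scene','side','wrist')}
pickle.dump(d,open('c0.pkl','wb'))
for n in d: save(d[n],n+'0.png',s=1.56); print(n,d[n]['W'].round(3).tolist(),d[n]['fx'],d[n]['k1'])
E
```

```text
{'time_s': 0.0, 'qpos': array([-72.07152733,  18.4386481 ,  -4.01593952,  83.17482383,
         1.29645838,  78.54154858,  -3.26093419]), 'joint_velocities': array([-0.01097845, -0.02173102,  0.14536869,  0.13243252,  0.01424607,
       -0.04080995, -0.03741772]), 'effort': array([-2.23014190e-04, -4.91287494e+01, -4.03892007e-01, -3.12529421e+01,
       -6.38487772e-02,  4.39742999e-02,  1.68816932e-04]), 'tool_pos': array([0.19123892, 0.62064668, 0.22146694]), 'tool_rot': array([-1.79890307e+02,  7.10749826e-03,  1.62881026e+02]), 'force': array([ 0.58198721,  0.17571774, -0.29981174]), 'wrist_torque': array([ 0.02852412, -0.0246118 , -0.00516785]), 'grip_width': 0.08725408717000475}
scene [[0.153, 0.742, -0.653, 1.494], [0.988, -0.11, 0.106, -0.023], [0.007, -0.661, -0.75, 1.118], [0.0, 0.0, 0.0, 1.0]] 462.41512926774885 -0.018448338121928438
side [[0.858, -0.266, 0.439, 0.056], [-0.513, -0.434, 0.741, -0.769], [-0.007, -0.861, -0.509, 0.719], [0.0, 0.0, 0.0, 1.0]] 363.2454859426505 0.001213392674769522
wrist [[0.294, 0.92, 0.26, 0.122], [0.956, -0.282, -0.083, 0.642], [-0.003, 0.273, -0.962, 0.383], [0.0, 0.0, 0.0, 1.0]] 275.1689981289148 -0.019589399892068975
```

View pics/scene0.png

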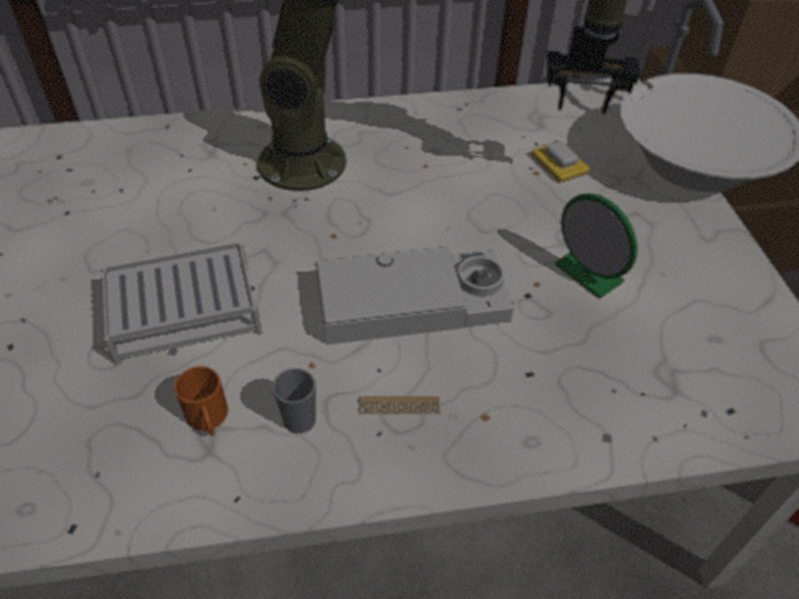

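View pics/side0.png

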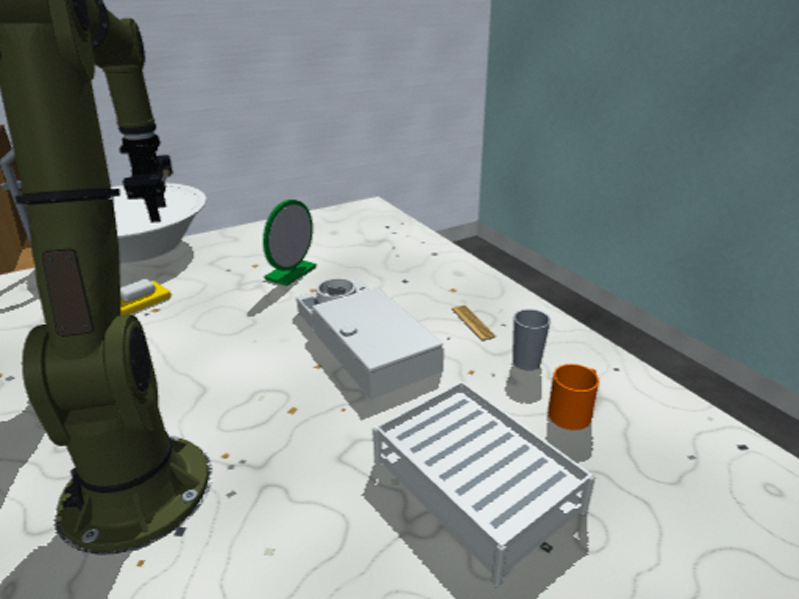

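The scene view shows the catch at (385,260) and the dial at (482,274). The rack is on the left, with the mug, tumbler and comb beyond it and the mirror at (597,240). In the side view the catch is at (349,331) and the dial at about (337,288).

Run:
```python
from h import *
import pickle
d=pickle.load(open('c0.pkl','rb'));s,t=d['scene'],d['side'];k=1.56
f=lambda a,b,c_,e:tri([(s,a/k,b/k),(t,c_/k,e/k)])
print('catch',f(385,259,348,330),'dial',f(482,273,336,287))
print('lid far right/left(scene) corners', onz(s,320/k,261/k,.071),onz(s,450/k,249/k,.071),onz(s,326/k,323/k,.071),onz(s,465/k,305/k,.071))
print('side lid',[onz(t,u/k,v/k,.071).tolist() for u,v in((369,367),(442,347),(315,301))])
print('rack sc',[onz(s,u/k,v/k,.082).tolist() for u,v in((104,268),(241,246),(255,309),(110,338))])
print('rack sd',[onz(t,u/k,v/k,.082).tolist() for u,v in((375,432),(463,387),(591,475),(498,546))])
print('mug',onz(s,203/k,420/k,0.02),'tumb',onz(s,298/k,420/k,.01),'comb',onz(s,399/k,405/k,.0),'mirror',onz(s,590/k,272/k,0),f(597,236,288,232))
c=np.vstack
ims=[cv2.resize(s['image'][155:210,280:335],(390,390),interpolation=2),cv2.resize(t['image'][170:225,185:240],(390,390),interpolation=2)]
cv2.imwrite('pics/crop1.png',np.hstack(ims))
```

```text
catch [0.4472 0.1434 0.0733] dial [0.508  0.3348 0.0662]
lid far right/left(scene) corners [0.4275 0.0129 0.071 ] [0.4316 0.2855 0.071 ] [0.5964 0.0085 0.071 ] [0.5903 0.2812 0.071 ]
side lid [[0.428, 0.0065, 0.071], [0.5815, -0.0108, 0.071], [0.437, 0.2883, 0.071]]
rack sc [[0.3947, -0.4207, 0.082], [0.3706, -0.1457, 0.082], [0.5507, -0.1229, 0.082], [0.5835, -0.391, 0.082]]
rack sd [[0.3512, -0.1631, 0.082], [0.5363, -0.1444, 0.082], [0.578, -0.4043, 0.082], [0.3888, -0.4268, 0.082]]
mug [ 0.7476 -0.2301  0.02  ] tumb [ 0.766  -0.0624  0.01  ] comb [0.7544 0.1247 0.    ] mirror [0.4746 0.5934 0.    ] [0.4872 0.5766 0.1207]
```

View pics/crop1.png

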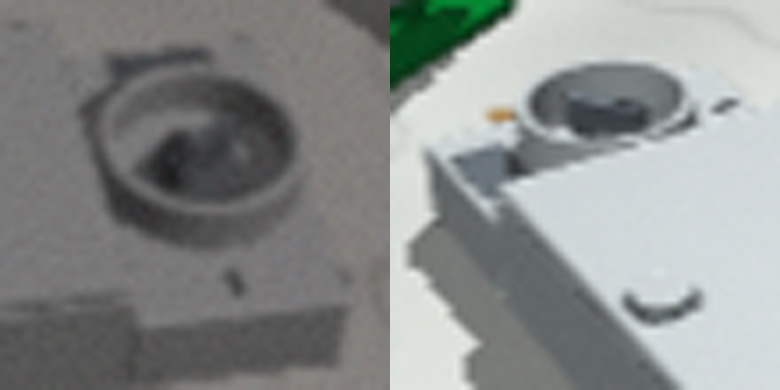

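```bash
cat > go.py <<'E'
import sys
from h import *
def to(p,yaw=None,roll=180,pitch=0):
    o=env.get_obs();Rm=R.from_euler('xyz',o['tool_rot'],degrees=True)
    d=np.array(p)-o['tool_pos']
    t=Rm.inv().apply(d)*100
    print('at',o['tool_pos'].round(4),o['tool_rot'].round(2),'t',round(o['time_s'],2),'F',o['force'].round(1),'w',round(o['grip_width'],4))
    if yaw is not None:
        w=(Rm.inv()*R.from_euler('xyz',[roll,pitch,yaw],degrees=True)).as_rotvec(degrees=True)
        t2=R.from_euler('xyz',[roll,pitch,yaw],degrees=True).inv().apply(d)*100
        print('turn',w.round(2),'shift after turn cm',t2.round(2),'|d|',np.linalg.norm(t).round(2))
    print('shift now cm',t.round(2))
if __name__=='__main__':
    a=[float(x) for x in sys.argv[1:]];to(a[:3],*a[3:])
E
python3 go.py .46 .335 .26 180
```

```text
at [0.1913 0.6208 0.2217] [-179.92    0.    162.88] t 0.15 F [ 0.4 -0.5  0.2] w 0.0871
turn [-8.000e-02 -1.000e-02 -1.712e+01] shift after turn cm [-26.87 -28.58  -3.83] |d| 39.42
shift now cm [-34.1  -19.41  -3.8 ]
```

Emit:
{"op": "servo_tool", "data": {"plan": [[1, [0, 0, -2], [0, 0, -5.7]], [1, [0, 0, -2], [0, 0, -5.7]], [1, [0, -2, 0], [0, 0, -5.7]], [1, [-2, -2.4, 0], [0, 0, 0]], [1, [-2.2, -2.4, 0], [0, 0, 0]], [1, [-2.2, -2.4, 0], [0, 0, 0]], [1, [-2.2, -2.4, 0], [0, 0, 0]], [1, [-2.2, -2.4, 0], [0, 0, 0]], [1, [-2.2, -2.4, 0], [0, 0, 0]], [1, [-2.2, -2.4, 0], [0, 0, 0]], [1, [-2.2, -2.4, 0], [0, 0, 0]], [1, [-2.2, -2.4, 0], [0, 0, 0]], [1, [-2.2, -2.4, 0], [0, 0, 0]], [1, [-2.2, -2.4, 0], [0, 0, 0]], [1, [-2.2, -2.4, 0], [0, 0, 0]], [1, [0, 0, 0], [0, 0, 0]]]}}

```text
time_s: 1.48
tool_pos: [0.4629, 0.3024, 0.2566]
tool_rot: [-179.4, -0.4, -178.6]
force: [-0.5, -0.4, 0.9]
grip_width: 0.087
```

```bash
python3 go.py .46 .335 .26 180
python3 - <<'E'
from h import *
import pickle
c=cam('wrist');pickle.dump(c,open('c1.pkl','wb'));save(c,'w1.png',s=1.56)
print(proj(c,[.508,.335,.066]))
E
```

```text
at [0.4629 0.3024 0.2566] [-179.42   -0.4  -178.62] t 1.48 F [-0.5 -0.4  0.9] w 0.087
turn [-0.58 -0.39  1.39] shift after turn cm [ 0.29  3.26 -0.34] |d| 3.29
shift now cm [ 0.21  3.26 -0.37]
(np.float64(276.7152289145461), np.float64(204.02411208759483))
```

View pics/w1.png

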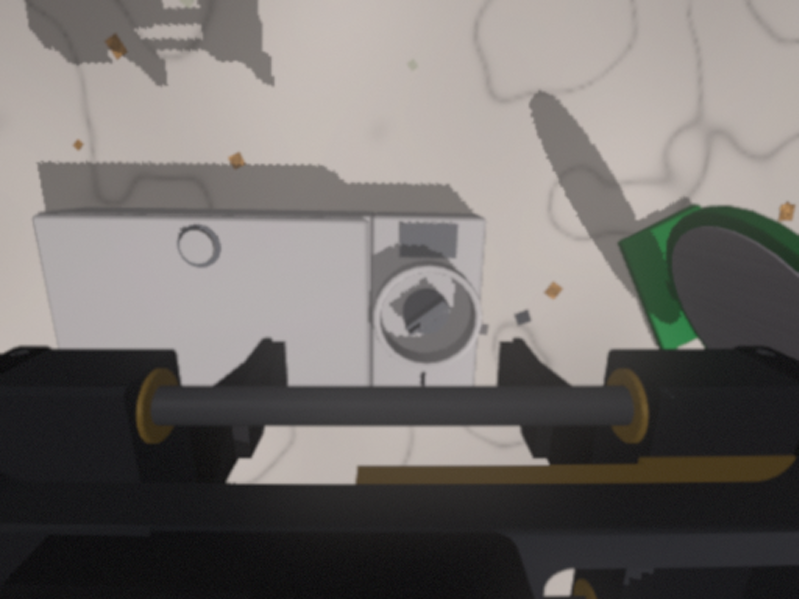

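Run:
```python
from h import *
import pickle
c=pickle.load(open('c1.pkl','rb'));save(c,'w1c.png',(235,165,315,237),8)
```

```text
(no output)
```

View pics/w1c.png

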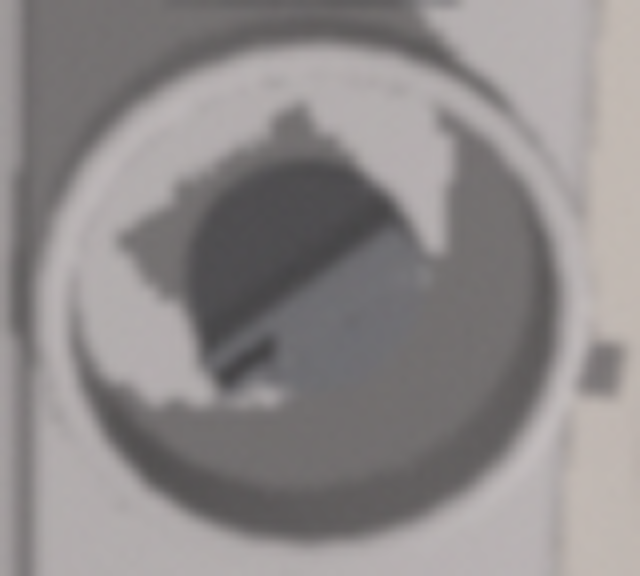

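The bar runs from lower left, where the pointer mark is, to upper right, so it stands about 55° clockwise. The collar centre is near crop (309,293).

```bash
python3 - <<'E'
from h import *
import pickle
d=pickle.load(open('c0.pkl','rb'));c=pickle.load(open('c1.pkl','rb'));s,t=d['scene'],d['side']
L=[(s,307.7,174.7),(t,215.3,184.5),(c,273.6,201.6)]
p=tri(L);print('collar',p,[tri([L[i],L[j]]).tolist() for i,j in((0,1),(0,2),(1,2))],[(np.array(proj(a,p))-(u,v)).round(1).tolist() for a,u,v in L])
q=lambda a,b,z=.065:onz(c,235+a/8,165+b/8,z)
a,b=q(205,345),q(392,218);print(a,b,np.degrees(np.arctan2(*(b-a)[1::-1])))
m=q(222,386);n=q(275,345);print('mark',m,n,np.degrees(np.arctan2(*(n-m)[1::-1])))
k=1.56
print('catch w+scene+side',tri([(c,199/k,244/k),(s,385/k,259/k),(t,348/k,329/k)]),tri([(c,199/k,244/k),(t,348/k,329/k)]))
print('front corners',onz(c,36/k,216/k,.071),onz(c,368/k,216/k,.071))
E
python3 go.py .508 .335 .16 125
```

```text
collar [0.5055 0.331  0.066 ] [[0.506, 0.3312, 0.0663], [0.5045, 0.3316, 0.0673], [0.5063, 0.3306, 0.0643]] [[-0.5, 0.5], [-0.5, -0.3], [0.2, 0.6]]
[0.5148 0.3136 0.065 ] [0.4915 0.344  0.065 ] 127.46826523314145
mark [0.5221 0.3167 0.065 ] [0.5145 0.3254 0.065 ] 131.1392673751168
catch w+scene+side [0.4476 0.1432 0.075 ] [0.4483 0.1417 0.0734]
front corners [0.4278 0.0076 0.071 ] [0.4217 0.2794 0.071 ]
at [0.4605 0.3053 0.2565] [-179.53   -0.51 -178.46] t 1.53 F [0.1 0.5 0. ] w 0.0869
turn [-0.68 -0.24 56.54] shift after turn cm [-0.29  5.59  9.65] |d| 11.15
shift now cm [-4.91  2.92  9.58]
```

Emit:
{"op": "servo_tool", "data": {"plan": [[0.34, [0, 0, 1], [-0.7, 0, 6.8]], [0.34, [0, 0, 1], [0, -0.3, 6.8]], [0.34, [0, 0, 1], [0, 0, 6.8]], [0.34, [0, 0, 1], [0, 0, 6.8]], [0.34, [0, 0, 1], [0, 0, 6.8]], [0.34, [0, 0, 1], [0, 0, 6.8]], [0.34, [0, 0, 1], [0, 0, 6.8]], [0.34, [0, 0, 1], [0, 0, 6.8]], [0.34, [0, 0, 0], [0, 0, 0]], [0.34, [0, 0, 0], [0, 0, 0]]]}}

```text
time_s: 2.37
tool_pos: [0.4509, 0.3153, 0.1714]
tool_rot: [-179.8, -0.7, 125.5]
force: [0.3, 0.5, -0.1]
grip_width: 0.0322
```

```bash
python3 go.py .505 .331 .09 127
```

```text
at [0.4509 0.3153 0.1714] [-179.77   -0.66  125.55] t 2.37 F [ 0.3  0.5 -0.1] w 0.0322
turn [-0.22 -0.67 -1.45] shift after turn cm [-2.01  5.26  8.14] |d| 9.9
shift now cm [-1.97  5.35  8.1 ]
```

Emit:
{"op": "servo_tool", "data": {"plan": [[0.34, [-1.0, 2.6, 2.0], [-0.2, -0.7, -1.4]], [0.34, [-1.0, 2.6, 2.0], [0, 0, 0]], [0.34, [0, 0, 2.0], [0, 0, 0]], [0.34, [0, 0, 2.0], [0, 0, 0]], [0.34, [0, 0, 0], [0, 0, 0]], [0.34, [0, 0, 0], [0, 0, 0]]]}}

```text
time_s: 2.87
tool_pos: [0.5059, 0.3384, 0.0938]
tool_rot: [179.5, -0.1, 128.6]
force: [-0.0, 0.8, 0.9]
grip_width: 0.0301
```

```bash
python3 go.py .505 .331 .051 127
python3 - <<'E'
from h import *
import pickle
c=cam('wrist');pickle.dump(c,open('c2.pkl','wb'));save(c,'w2.png',s=1.56)
print(proj(c,[.5055,.331,.066]))
E
```

```text
at [0.5059 0.3384 0.0938] [ 1.7955e+02 -1.4000e-01  1.2856e+02] t 2.87 F [-0.   0.8  0.9] w 0.0301
turn [ 0.45 -0.15  1.56] shift after turn cm [-0.53 -0.52  4.28] |d| 4.35
shift now cm [-0.53 -0.56  4.28]
(np.float64(243.194724663544), np.float64(221.55412921871036))
```

View pics/w2.png

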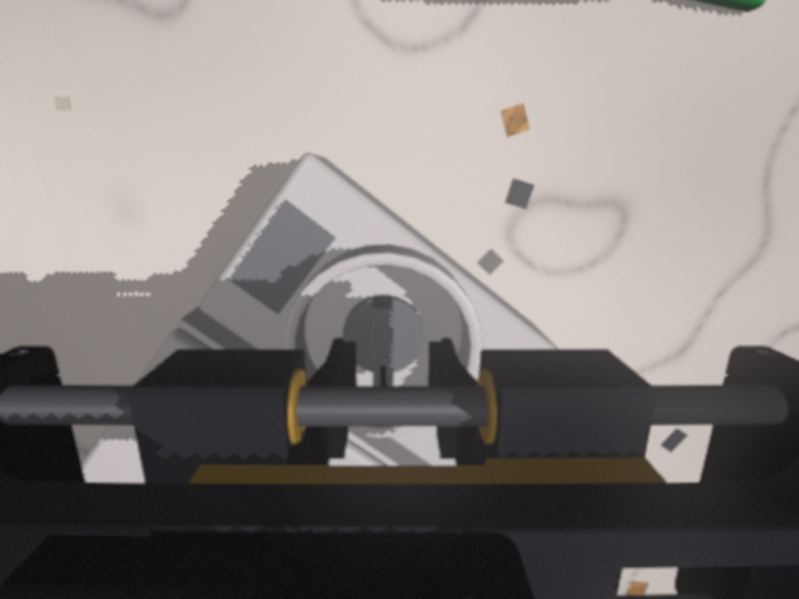

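The bar is upright in the picture at u≈382, in line with the jaws. The fingers need to move about 5 mm left and forward.

Emit:
{"op": "servo_tool", "data": {"plan": [[0.34, [-0.5, -0.5, 0], [0, 0, 1]], [0.34, [0, 0, 0], [0, 0, 0]], [0.34, [0, 0, 1.5], [0, 0, 0]], [0.34, [0, 0, 0], [0, 0, 0]]]}}

```text
time_s: 3.25
tool_pos: [0.5064, 0.3326, 0.0848]
tool_rot: [179.1, -0.2, 127.6]
force: [-1.3, -0.6, -1.0]
grip_width: 0.0297
```

```bash
python3 go.py .505 .331 .051 127
```

```text
at [0.5064 0.3326 0.0848] [179.09  -0.21 127.63] t 3.25 F [-1.3 -0.6 -1. ] w 0.0297
turn [ 0.91 -0.21  0.63] shift after turn cm [-0.04 -0.21  3.38] |d| 3.39
shift now cm [-0.05 -0.27  3.38]
```

Emit:
{"op": "servo_tool", "data": {"plan": [[0.34, [0, -0.3, 1], [0.7, 0, 0]], [0.34, [0, 0, 1], [0, 0, 0]], [0.34, [0, 0, 1], [0, 0, 0]], [0.34, [0, 0, 0.3], [0, 0, 0]], [0.34, [0, 0, 0], [0, 0, 0]]]}}

```text
time_s: 3.67
tool_pos: [0.5056, 0.332, 0.0529]
tool_rot: [179.5, -0.2, 127.7]
force: [-0.1, 0.4, 0.8]
grip_width: 0.0293
```

```bash
python3 go.py .505 .331 .051 127
```

```text
at [0.5056 0.332  0.0529] [179.52  -0.24 127.65] t 3.67 F [-0.1  0.4  0.8] w 0.0293
turn [ 0.48 -0.24  0.65] shift after turn cm [-0.05 -0.11  0.19] |d| 0.23
shift now cm [-0.05 -0.11  0.19]
```

Close on the bar, then turn anticlockwise (−z in the tool frame).

Emit:
{"op": "servo_tool", "data": {"plan": [[0, [0, 0, 0], [0, 0, 0]], [0, [0, 0, 0], [0, 0, 0]], [0, [0, 0, 0], [0, 0, 0]], [0, [0, 0, 0], [0, 0, 0]], [0, [0, 0, 0], [0, 0, -5]], [0, [0, 0, 0], [0, 0, -6]], [0, [0, 0, 0], [0, 0, -6]], [0, [0, 0, 0], [0, 0, -6]], [0, [0, 0, 0], [0, 0, -6]]], "force": 12}}

```text
time_s: 4.42
tool_pos: [0.5054, 0.332, 0.0527]
tool_rot: [179.5, 0.0, 157.8]
force: [0.1, 0.4, -1.8]
grip_width: 0.0099
```

```bash
python3 go.py .5055 .331 .0525 181
```

```text
at [0.5054 0.332  0.0527] [1.7952e+02 4.0000e-02 1.5781e+02] t 4.42 F [ 0.1  0.4 -1.8] w 0.0099
turn [  0.47   0.13 -23.19] shift after turn cm [-0.   -0.1   0.02] |d| 0.1
shift now cm [-0.04 -0.09  0.02]
```

Emit:
{"op": "servo_tool", "data": {"plan": [[0, [0, 0, 0], [0, 0, -6]], [0, [0, 0, 0], [0, 0, -6]], [0, [0, 0, 0], [0, 0, -6]], [0, [0, 0, 0], [0, 0, -5]], [0, [0, 0, 0], [0, 0, -3]], [0, [0, 0, 0], [0, 0, -2]], [0, [0, 0, 0], [0, 0, 0]]]}}

```text
time_s: 5.0
tool_pos: [0.505, 0.3318, 0.0526]
tool_rot: [179.5, 0.2, -172.7]
force: [0.4, 0.7, -2.4]
grip_width: 0.0114
```

```bash
python3 go.py .5055 .331 .0525 181; python3 -c "
from h import *;print(env.get_obs()['wrist_torque'])"
```

```text
at [0.505  0.3318 0.0526] [ 179.53    0.19 -172.72] t 5.0 F [ 0.4  0.7 -2.4] w 0.0114
turn [0.48 0.17 6.28] shift after turn cm [-0.05 -0.08  0.01] |d| 0.1
shift now cm [-0.04 -0.09  0.01]
[ 0.10525202  0.03985171 -0.27621444]
```

Emit:
{"op": "servo_tool", "data": {"plan": [[0.34, [0, 0, 0], [0, 0, 0]], [0.34, [0, 0, 0], [0, 0, 0]], [0.34, [0, 0, 0], [0, 0, 0]], [0.34, [0, 0, -1.5], [0, 0, 0]], [0.34, [0, 0, -3], [0, 0, 0]], [0.2, [0, 0, -4], [0, 0, 3]], [0, [0, -2, -2], [0, 0, 3]], [0, [0, -2, -2], [0, 0, 0]], [0, [0, -3, 0], [0, 0, 0]], [0, [0, -3, 0], [0, 0, 0]], [0, [0, -3, 0], [0, 0, 0]], [0, [0, 0, 0], [0, 0, 0]]]}}

```text
time_s: 6.0
tool_pos: [0.5085, 0.1988, 0.1854]
tool_rot: [179.5, 0.5, -178.9]
force: [0.7, -1.1, -0.3]
grip_width: 0.001
```

```bash
python3 go.py .448 .1425 .11 180
python3 - <<'E'
from h import *
import pickle
c=cam('wrist');s=cam('scene');pickle.dump((c,s),open('c3.pkl','wb'))
print(proj(c,[.505,.331,.065]),proj(c,[.448,.1425,.076]))
b=cv2.resize(s['image'][150:214,270:334],(380,380),interpolation=2)
a=cv2.resize(c['image'],(507,380))
cv2.imwrite('pics/w3.png',np.hstack([a[:,:],b])[:, :])
E
```

```text
at [0.5085 0.1988 0.1854] [ 179.47    0.45 -178.91] t 6.0 F [ 0.7 -1.1 -0.3] w 0.001
turn [0.54 0.45 1.09] shift after turn cm [ 6.05 -5.63  7.54] |d| 11.19
shift now cm [ 6.22 -5.58  7.44]
(np.float64(375.3704897803935), np.float64(181.05825055327307)) (np.float64(193.44336713992402), np.float64(122.89197859849267))
```

View pics/w3.png

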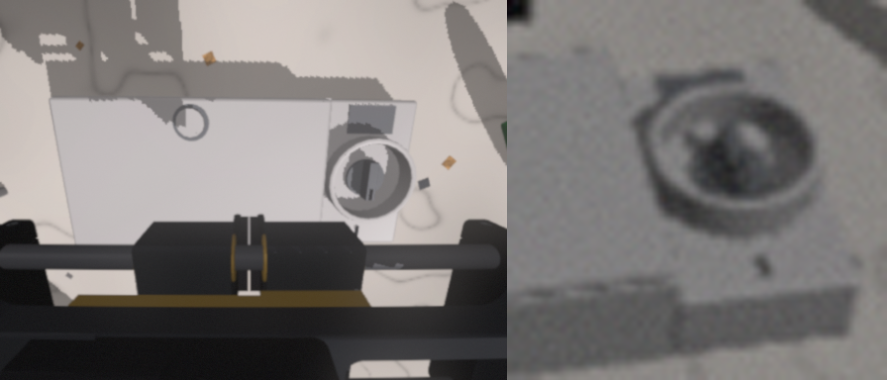

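Dial bar now runs along x with its mark at the index tick, so it is off. The catch is at (192,123) and agrees with its measured position. Now above the catch.

Emit:
{"op": "servo_tool", "data": {"plan": [[0, [2.1, -1.9, 2], [0.5, 0.4, 1]], [0, [2.1, -1.9, 2], [0, 0, 0]], [0, [1.9, -1.7, 2], [0, 0, 0]], [0, [0, 0, 1], [0, 0, 0]], [0, [0, 0, 0], [0, 0, 0]]]}}

```text
time_s: 6.52
tool_pos: [0.4457, 0.156, 0.1128]
tool_rot: [179.5, 0.2, -179.2]
force: [0.3, 0.9, 0.9]
grip_width: 0.0003
```

```bash
python3 go.py .448 .1425 .08 180
```

```text
at [0.4457 0.156  0.1128] [ 179.49    0.21 -179.16] t 6.52 F [0.3 0.9 0.9] w 0.0003
turn [0.51 0.21 0.84] shift after turn cm [-0.23 -1.35  3.28] |d| 3.55
shift now cm [-0.2  -1.38  3.26]
```

Emit:
{"op": "servo_tool", "data": {"plan": [[0, [-0.2, -1.4, 1.5], [0.4, 0.2, 0.8]], [0, [0, -0.2, 1], [0, 0, 0]], [0, [0, 0, 0], [0, 0, 0]], [0, [0, 0, 0], [0, 0, 0]]]}}

```text
time_s: 6.85
tool_pos: [0.4499, 0.146, 0.0885]
tool_rot: [179.7, 0.1, -179.6]
force: [0.4, 0.1, 0.2]
grip_width: 0.0005
```

```bash
python3 go.py .448 .1425 .072 180
```

```text
at [0.4499 0.146  0.0885] [ 1.7975e+02  1.5000e-01 -1.7959e+02] t 6.85 F [0.4 0.1 0.2] w 0.0005
turn [0.25 0.15 0.41] shift after turn cm [ 0.19 -0.35  1.65] |d| 1.69
shift now cm [ 0.2  -0.36  1.64]
```

Emit:
{"op": "servo_tool", "data": {"plan": [[0, [0.2, -0.4, 0.5], [0, 0, 0]], [0, [0, 0, 0.4], [0, 0, 0]], [0, [0, 0, 0.3], [0, 0, 0]], [0, [0, 0, 0.3], [0, 0, 0]], [0, [0, 0, 0.2], [0, 0, 0]]]}}

```text
time_s: 7.27
tool_pos: [0.4505, 0.1454, 0.0732]
tool_rot: [179.6, 0.4, -179.4]
force: [-1.5, -1.1, 2.0]
grip_width: 0.0005
```

```bash
python3 go.py .448 .1425 .072 180
```

```text
at [0.4505 0.1454 0.0732] [ 179.6     0.43 -179.38] t 7.27 F [-1.5 -1.1  2. ] w 0.0005
turn [0.4  0.42 0.62] shift after turn cm [ 0.25 -0.29  0.12] |d| 0.4
shift now cm [ 0.26 -0.29  0.11]
```

Emit:
{"op": "servo_tool", "data": {"plan": [[0, [0, 0, 0.2], [0, 0, 0]], [0, [0, 0, 0.2], [0, 0, 0]], [0, [0, 0, 0.2], [0, 0, 0]]]}}

```text
time_s: 7.52
tool_pos: [0.4503, 0.1454, 0.0683]
tool_rot: [179.6, 0.4, -179.4]
force: [-4.2, -2.4, 10.9]
grip_width: 0.0007
```

```bash
python3 go.py .448 .1425 .072 180
```

```text
at [0.4503 0.1454 0.0683] [ 179.6     0.35 -179.39] t 7.52 F [-4.2 -2.4 10.9] w 0.0007
turn [0.4  0.35 0.61] shift after turn cm [ 0.23 -0.29 -0.37] |d| 0.52
shift now cm [ 0.23 -0.29 -0.37]
```

```bash
cat > arc.py <<'E'
import numpy as np
def P(th):
    a=np.radians(th);r=.152-.017*min(th,90)/90
    return np.array([.593-r*np.cos(a)+.0125*np.sin(a)+.0095,.057+r*np.sin(a)+.0125*np.cos(a)])
if __name__=='__main__':
    p=P(0);print(p)
    for t in range(4,97,4):
        q=P(t);print(t,q.round(4),'row x,z cm',(-(q-p)*100).round(2));p=q
E
python3 arc.py
```

```text
[0.4505 0.0695]
4 [0.4525 0.08  ] row x,z cm [-0.2  -1.05]
8 [0.4552 0.0903] row x,z cm [-0.27 -1.03]
12 [0.4586 0.1004] row x,z cm [-0.34 -1.  ]
16 [0.4627 0.1101] row x,z cm [-0.41 -0.97]
20 [0.4675 0.1194] row x,z cm [-0.48 -0.94]
24 [0.4729 0.1284] row x,z cm [-0.54 -0.9 ]
28 [0.4788 0.1369] row x,z cm [-0.6  -0.85]
32 [0.4853 0.1449] row x,z cm [-0.65 -0.8 ]
36 [0.4924 0.1525] row x,z cm [-0.7  -0.75]
40 [0.4999 0.1594] row x,z cm [-0.75 -0.7 ]
44 [0.5078 0.1658] row x,z cm [-0.79 -0.64]
48 [0.5161 0.1716] row x,z cm [-0.83 -0.58]
52 [0.5248 0.1767] row x,z cm [-0.87 -0.51]
56 [0.5338 0.1812] row x,z cm [-0.9  -0.45]
60 [0.543  0.1851] row x,z cm [-0.92 -0.38]
64 [0.5524 0.1882] row x,z cm [-0.94 -0.32]
68 [0.562  0.1907] row x,z cm [-0.96 -0.25]
72 [0.5716 0.1925] row x,z cm [-0.97 -0.18]
76 [0.5813 0.1936] row x,z cm [-0.97 -0.11]
80 [0.591 0.194] row x,z cm [-0.97 -0.04]
84 [0.6007 0.1937] row x,z cm [-0.97  0.03]
88 [0.6103 0.1927] row x,z cm [-0.96  0.1 ]
92 [0.6197 0.1915] row x,z cm [-0.94  0.13]
96 [0.629 0.19 ] row x,z cm [-0.93  0.15]
```

Emit:
{"op": "servo_tool", "data": {"plan": [[0, [0, 0, -0.3], [0, 0, 0]], [0, [-0.2, 0, -0.7], [0, 0, 0]], [0, [-0.2, 0, -1.0], [0, 0, 0]], [0, [-0.3, 0, -1.0], [0, 0, 0]], [0, [-0.35, 0, -1.0], [0, 0, 0]]]}}

```text
time_s: 7.93
tool_pos: [0.46, 0.1455, 0.1105]
tool_rot: [179.6, 0.2, -179.4]
force: [0.3, -0.0, 2.3]
grip_width: 0.0007
```

```bash
python3 go.py .4586 .1454 .1004 180
```

```text
at [0.46   0.1455 0.1105] [ 179.6     0.22 -179.38] t 7.93 F [ 0.3 -0.   2.3] w 0.0007
turn [0.4  0.21 0.62] shift after turn cm [ 0.14 -0.01  1.01] |d| 1.02
shift now cm [ 0.15 -0.01  1.01]
```

The 2.3 N reading shows the lid following the finger. Continue up the arc.

Emit:
{"op": "servo_tool", "data": {"plan": [[0, [-0.5, 0, -0.9], [0, 0, 0]], [0, [-0.55, 0, -0.85], [0, 0, 0]], [0, [-0.6, 0, -0.8], [0, 0, 0]], [0, [-0.65, 0, -0.75], [0, 0, 0]], [0, [-0.7, 0, -0.7], [0, 0, 0]], [0, [-0.75, 0, -0.65], [0, 0, 0]], [0, [-0.8, 0, -0.6], [0, 0, 0]]]}}

```text
time_s: 8.52
tool_pos: [0.5129, 0.1462, 0.1731]
tool_rot: [179.4, 0.7, -179.4]
force: [-0.1, -1.0, -0.3]
grip_width: 0.0004
```

```bash
python3 go.py .5078 .1454 .1658 180
```

```text
at [0.5129 0.1462 0.1731] [ 179.43    0.74 -179.38] t 8.52 F [-0.1 -1.  -0.3] w 0.0004
turn [0.57 0.74 0.62] shift after turn cm [ 0.51 -0.08  0.73] |d| 0.89
shift now cm [ 0.52 -0.08  0.72]
```

Emit:
{"op": "servo_tool", "data": {"plan": [[0, [-0.75, 0, -0.3], [0, 0, 0]], [0, [-0.85, 0, -0.4], [0, 0, 0]], [0, [-0.85, 0, -0.35], [0, 0, 0]], [0, [-0.9, 0, -0.3], [0, 0, 0]], [0, [-0.9, 0, -0.2], [0, 0, 0]]]}}

```text
time_s: 8.93
tool_pos: [0.5617, 0.1464, 0.193]
tool_rot: [179.4, 1.1, -179.4]
force: [1.2, -0.1, 0.3]
grip_width: 0.0006
```

```bash
python3 go.py .562 .1454 .1907 180;python3 - <<'E'
from h import *
s=cam('side');save(s,'s4.png',(130,90,360,262),3)
E
```

```text
at [0.5617 0.1464 0.193 ] [ 179.39    1.05 -179.42] t 8.93 F [ 1.2 -0.1  0.3] w 0.0006
turn [0.61 1.05 0.59] shift after turn cm [-0.03 -0.1   0.23] |d| 0.26
shift now cm [-0.03 -0.1   0.23]
```

View pics/s4.png

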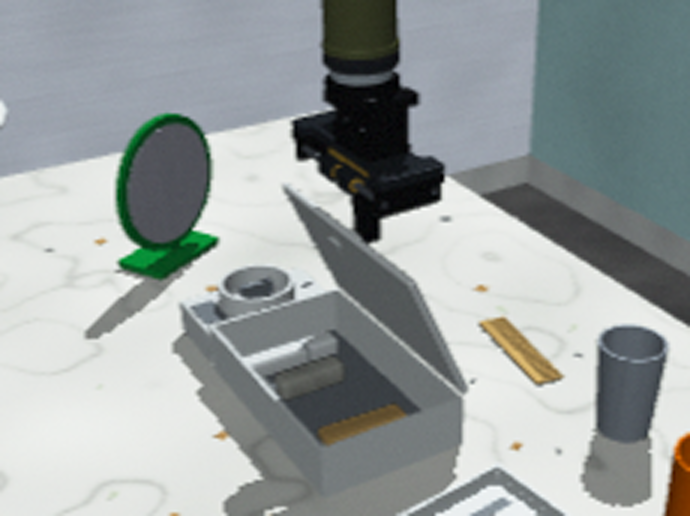

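The lid stands at about 65° against the finger. The case, the pumice and a wooden item are inside. Continue to the stop and rise away.

Emit:
{"op": "servo_tool", "data": {"plan": [[0, [-0.9, 0, 0], [0, 0, 0]], [0, [-0.9, 0, 0], [0, 0, 0]], [0, [-0.9, 0, 0], [0, 0, 0]], [0, [-0.9, 0, 0], [0, 0, 0]], [0, [-0.8, 0, 0], [0, 0, 0]], [0, [-0.7, 0, 0], [0, 0, 0]], [0, [-0.7, 0, 0], [0, 0, 0]], [0, [-0.7, 0, 0], [0, 0, 0]], [0, [-0.7, 0, 0], [0, 0, 0]], [0, [-0.7, 0, 0], [0, 0, 0]], [0, [0, 0, 0], [0, 0, 0]], [0, [0, 0, 0], [0, 0, 0]]]}}

```text
time_s: 9.98
tool_pos: [0.6499, 0.1465, 0.1925]
tool_rot: [179.5, 0.9, -179.5]
force: [-0.3, 0.3, 0.2]
grip_width: 0.0006
```

Emit:
{"op": "servo_tool", "data": {"plan": [[0, [0, 0, -3], [0, 0, 0]], [0, [0, 0, -3], [0, 0, 0]], [0, [0, 0, -3], [0, 0, 0]], [0, [0, 0, -3], [0, 0, 0]], [0.3, [2, 0, -2], [0, 0, 0]], [1, [4, 0, 0], [0, 0, 0]], [1, [4, 0, 0], [0, 0, 0]], [1, [4, 0, 0], [0, 0, 0]], [1, [4, 0, 0], [0, 0, 0]], [1, [0, 0, 0], [0, 0, 0]]]}}

```text
time_s: 10.82
tool_pos: [0.4572, 0.1427, 0.3331]
tool_rot: [179.6, 0.5, -179.5]
force: [0.9, -0.3, -0.2]
grip_width: 0.0327
```

```bash
python3 go.py .47 .146 .25 180;python3 - <<'E'
from h import *
import pickle
c=cam('wrist');t=cam('side');s=cam('scene');pickle.dump((c,t,s),open('c5.pkl','wb'))
a=cv2.resize(c['image'],(512,384))
b=cv2.resize(t['image'][90:262,130:360],(512,384),interpolation=2)
cv2.imwrite('pics/w5.png',cv2.resize(np.hstack([a,b]),(800,300))) if 0 else save(c,'w5.png',s=1.56)
cv2.imwrite('pics/s5.png',cv2.resize(t['image'][70:284,120:400],(784,599),interpolation=2))
E
```

```text
at [0.4572 0.1427 0.3331] [ 179.64    0.45 -179.5 ] t 10.82 F [ 0.9 -0.3 -0.2] w 0.0327
turn [0.36 0.45 0.5 ] shift after turn cm [-1.28  0.33  8.31] |d| 8.41
shift now cm [-1.22  0.27  8.32]
```

View pics/w5.png

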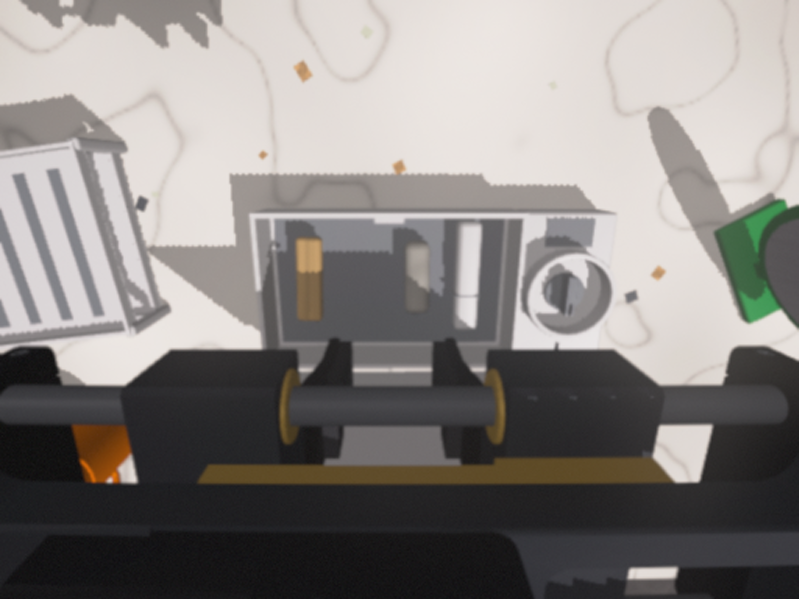

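View pics/s5.png

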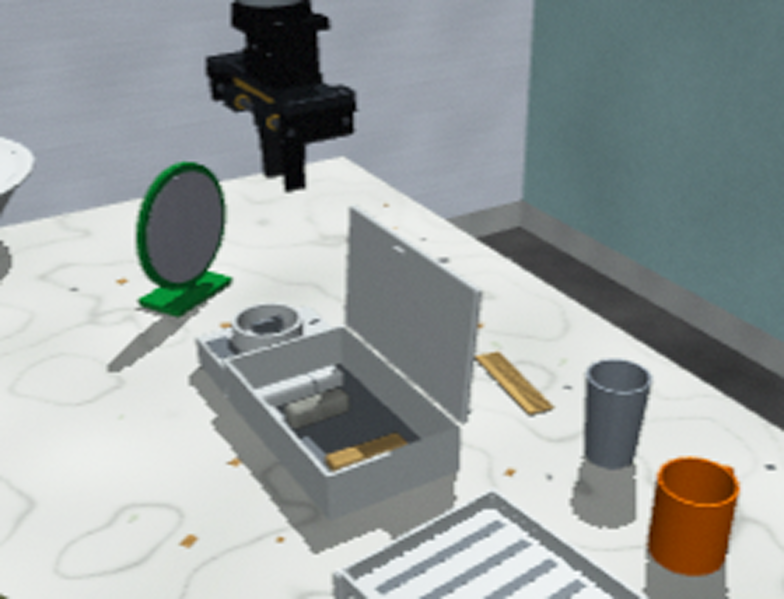

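The lid stands fully open. In the wrist view the nail brush is at (310,279), the pumice at (417,278) and the case at (467,275). The remaining slot is empty.

```bash
python3 - <<'E'
from h import *
import pickle
c,t,s=pickle.load(open('c5.pkl','rb'));k=1.56
for n,(u,v0,v1),z,sd in (('brush',(310,238,320),.036,(366,450)),('pumice',(417,244,311),.036,(316,403)),('case',(467,222,327),.032,(302,384))):
    T=lambda u,v:onz(c,u/k,v/k,z)
    a,b=T(u,v0),T(u,v1);print(n,a,b,'mid',(a+b)/2,'tri w/side',tri([(c,u/k,(v0+v1)/2/k),(t,120+sd[0]/2.8,70+sd[1]/2.8)]))
print('inner floor corners',[onz(c,u/k,v/k,.008) for u,v in ((283,340),(497,342))],'rim',[onz(c,u/k,v/k,.058) for u,v in ((251,213),(521,213))])
print('rack wrist corners',[onz(c,u/k,v/k,.082) for u,v in ((123,145),(165,310))],[onz(c,u/k,v/k,.082) for u,v in ((75,143),(130,330))])
print('rack scene now?')
save(s,'r5.png',(55,140,185,240),6)
E
python3 go.py .51 .06 .2 180
```

```text
brush [0.4535 0.0559 0.036 ] [0.5465 0.0518 0.036 ] mid [0.5     0.05385 0.036  ] tri w/side [0.5004 0.0528 0.0303]
pumice [0.4591 0.1705 0.036 ] [0.5349 0.1725 0.036 ] mid [0.497  0.1715 0.036 ] tri w/side [0.498  0.1722 0.0273]
case [0.4355 0.2237 0.032 ] [0.5551 0.2307 0.032 ] mid [0.4953 0.2272 0.032 ] tri w/side [0.5004 0.2276 0.0221]
inner floor corners [array([0.5825, 0.0124, 0.008 ]), array([0.5833, 0.2732, 0.008 ])] rim [array([0.4254, 0.0018, 0.058 ]), array([0.423 , 0.2729, 0.058 ])]
rack wrist corners [array([ 0.3622, -0.103 ,  0.082 ]), array([ 0.5205, -0.0858,  0.082 ])] [array([ 0.3605, -0.1471,  0.082 ]), array([ 0.5425, -0.1252,  0.082 ])]
rack scene now?
at [0.464  0.1421 0.3334] [ 179.68    0.73 -179.71] t 10.97 F [-0.3  0.1  0.3] w 0.0446
turn [0.32 0.73 0.29] shift after turn cm [-4.6  -8.21 13.34] |d| 16.32
shift now cm [-4.39 -8.31 13.35]
```

View pics/r5.png

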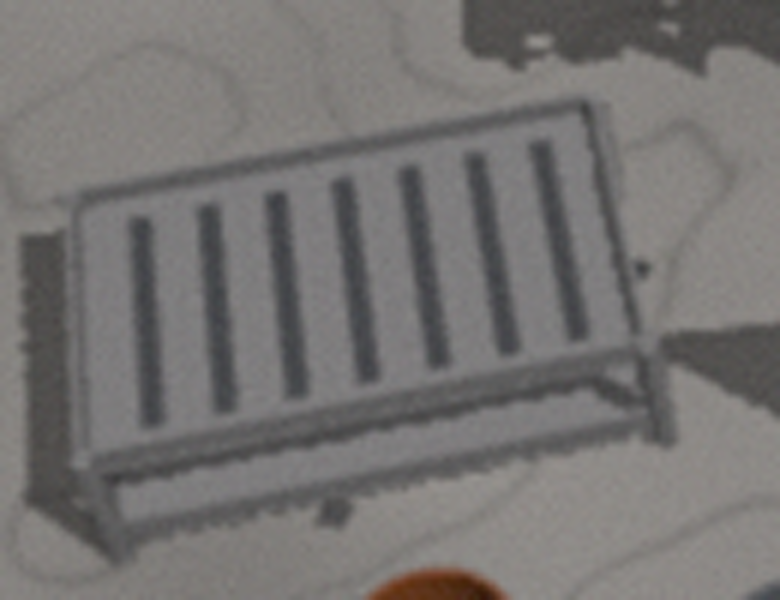

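```bash
python3 - <<'E'
from h import *
import pickle
c,t,s=pickle.load(open('c5.pkl','rb'))
q=lambda a,b,z:onz(s,55+a/6,140+b/6,z)
S=np.array([q(146,322,.07),q(214,308,.07),q(286,294,.07),q(357,280,.07),q(424,266,.07),q(493,253,.07),q(559,240,.07)])
print(S);d=S[-1]-S[0];print('yaw',np.degrees(np.arctan2(-d[0],d[1])),'mean',S.mean(0))
C=np.array([q(a,b,.082) for a,b in((72,195),(598,100),(650,345),(85,462))]);print(C,C.mean(0))
k=2.8
E
python3 go.py .5 .053 .13 180
```

```text
[[ 0.484  -0.3774  0.07  ]
 [ 0.4793 -0.3438  0.07  ]
 [ 0.4748 -0.3079  0.07  ]
 [ 0.4702 -0.2722  0.07  ]
 [ 0.4652 -0.2382  0.07  ]
 [ 0.4611 -0.2029  0.07  ]
 [ 0.4567 -0.1688  0.07  ]]
yaw 7.456065456171471 mean [ 0.47018571 -0.27302857  0.07      ]
[[ 0.3981 -0.4194  0.082 ]
 [ 0.3658 -0.145   0.082 ]
 [ 0.5484 -0.1232  0.082 ]
 [ 0.5842 -0.3947  0.082 ]] [ 0.474125 -0.270575  0.082   ]
at [0.464  0.1421 0.3334] [ 179.68    0.73 -179.71] t 10.97 F [-0.3  0.1  0.3] w 0.0446
turn [0.32 0.73 0.29] shift after turn cm [-3.6  -8.91 20.34] |d| 22.49
shift now cm [-3.3  -9.04 20.33]
```

Emit:
{"op": "servo_tool", "data": {"plan": [[0.55, [-0.9, -2.2, 2.5], [0.3, 0.7, 0.3]], [0.55, [-0.9, -2.2, 3], [0, 0, 0]], [0.55, [-0.9, -2.2, 3], [0, 0, 0]], [0.55, [-0.6, -2.2, 3], [0, 0, 0]], [0.55, [0, 0, 3], [0, 0, 0]], [0.55, [0, 0, 3], [0, 0, 0]], [0.55, [0, 0, 0], [0, 0, 0]], [0.55, [0, 0, 0], [0, 0, 0]]]}}

```text
time_s: 11.63
tool_pos: [0.5119, 0.048, 0.153]
tool_rot: [-179.8, 0.5, 179.7]
force: [0.7, 0.4, 1.1]
grip_width: 0.048
```

```bash
python3 go.py .5 .053 .013 180;python3 - <<'E'
from h import *
c=cam('wrist');save(c,'w6.png',s=1.56)
for z in (.036,.013): print(proj(c,[.5,.053,z]))
E
```

```text
at [0.5119 0.048  0.153 ] [-179.83    0.5   179.65] t 11.63 F [0.7 0.4 1.1] w 0.048
turn [-0.17  0.5  -0.35] shift after turn cm [ 1.19  0.5  14.  ] |d| 14.06
shift now cm [ 1.31  0.53 13.99]
(np.float64(257.1715061357696), np.float64(171.7358809587926))
(np.float64(256.8170339066013), np.float64(167.1826730324135))
```

View pics/w6.png

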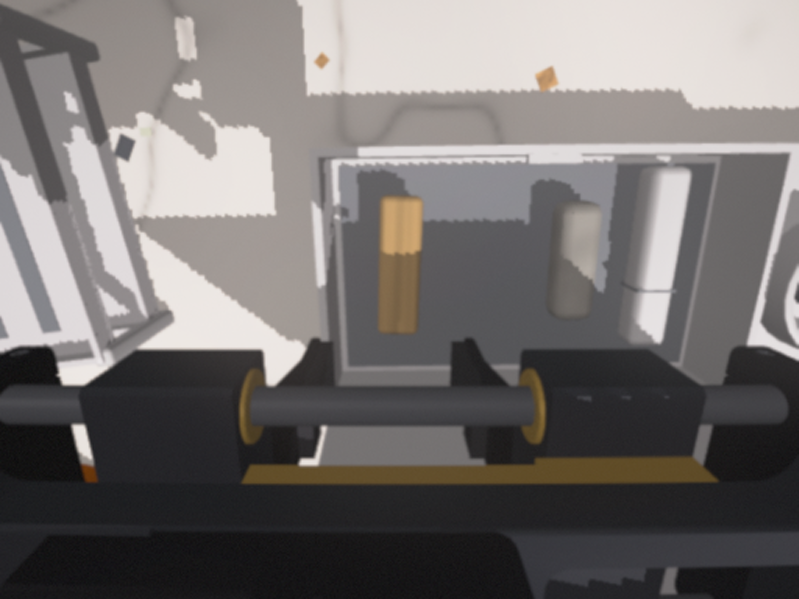

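The brush is at (400,265), within 1–2 px of the prediction. Descend.

Emit:
{"op": "servo_tool", "data": {"plan": [[0.55, [0.65, 0.25, 2.5], [0, 0.5, -0.3]], [0.55, [0.65, 0.25, 3], [0, 0, 0]], [0.55, [0, 0, 3], [0, 0, 0]], [0.55, [0, 0, 1], [0, 0, 0]], [0.55, [0, 0, 0], [0, 0, 0]]]}}

```text
time_s: 12.1
tool_pos: [0.5104, 0.0563, 0.0665]
tool_rot: [180.0, 1.1, -179.9]
force: [-0.2, -0.1, 0.8]
grip_width: 0.048
```

```bash
python3 go.py .5 .053 .014 180
```

```text
at [0.5104 0.0563 0.0665] [ 179.95    1.06 -179.89] t 12.1 F [-0.2 -0.1  0.8] w 0.048
turn [0.05 1.06 0.11] shift after turn cm [ 1.04 -0.33  5.25] |d| 5.36
shift now cm [ 1.14 -0.33  5.22]
```

Emit:
{"op": "servo_tool", "data": {"plan": [[0.55, [1.0, -0.3, 1.0], [0, 1, 0]], [0.55, [0.3, 0, 1.5], [0, 0, 0]], [0.55, [0, 0, 1.3], [0, 0, 0]], [0.55, [0, 0, 0.8], [0, 0, 0]], [0.55, [0, 0, 0], [0, 0, 0]]]}}

```text
time_s: 12.52
tool_pos: [0.5041, 0.0547, 0.0271]
tool_rot: [179.8, 0.7, -179.8]
force: [-0.1, 0.5, 0.5]
grip_width: 0.0484
```

```bash
python3 go.py .5 .053 .014 180
```

```text
at [0.5041 0.0547 0.0271] [ 179.76    0.66 -179.8 ] t 12.52 F [-0.1  0.5  0.5] w 0.0484
turn [0.24 0.66 0.2 ] shift after turn cm [ 0.41 -0.17  1.31] |d| 1.39
shift now cm [ 0.43 -0.18  1.31]
```

Emit:
{"op": "servo_tool", "data": {"plan": [[0.55, [0.4, -0.2, 0.8], [0, 0.6, 0]], [0.55, [0, 0, 0.5], [0, 0, 0]], [0.55, [0, 0, 0.2], [0, 0, 0]], [0, [0, 0, 0], [0, 0, 0]], [0, [0, 0, 0], [0, 0, 0]], [0, [0, 0, 0], [0, 0, 0]], [0, [0, 0, 0], [0, 0, 0]], [0, [0, 0, 0], [0, 0, 0]]], "force": 30}}

```text
time_s: 13.18
tool_pos: [0.5032, 0.0529, 0.0148]
tool_rot: [179.7, 0.3, -179.8]
force: [-0.3, -0.2, -0.9]
grip_width: 0.028
```

```bash
python3 go.py .5 .053 .16 180
```

```text
at [0.5032 0.0529 0.0148] [ 179.67    0.33 -179.81] t 13.18 F [-0.3 -0.2 -0.9] w 0.028
turn [0.33 0.32 0.2 ] shift after turn cm [ 3.200e-01  1.000e-02 -1.452e+01] |d| 14.52
shift now cm [  0.23   0.09 -14.52]
```

Emit:
{"op": "servo_tool", "data": {"plan": [[0, [0, 0, -2], [0, 0, 0]], [0, [0, 0, -3], [0, 0, 0]], [0, [0, 0, -3.5], [0, 0, 0]], [0, [0, 0, -3.5], [0, 0, 0]], [0, [0, 0, -3], [0, 0, 0]], [0, [0, -1, -1], [0, 0, 0]], [0, [0, -2, 0], [0, 0, 0]], [0, [0, -3, 0], [0, 0, 0]], [0, [0, -2, 0], [0, 0, 0]], [0, [0, 0, 0], [0, 0, 0]]]}}

```text
time_s: 14.02
tool_pos: [0.5008, -0.0312, 0.1809]
tool_rot: [179.8, 0.2, -179.5]
force: [-0.5, -0.1, 0.0]
grip_width: 0.0279
```

```bash
cat > rk.py <<'E'
from h import *
import pickle
c,t,s=pickle.load(open('c5.pkl','rb'))
# template = tray floor slots; offsets of the rack in px (scene, side)
n=cam('scene');T=s['image'][155:218,70:162]
r=cv2.matchTemplate(n['image'][120:260,40:220],T,cv2.TM_CCOEFF_NORMED);m=cv2.minMaxLoc(r);print('scene shift px',m[3][0]+40-70,m[3][1]+120-155,round(m[1],3))
c0,c1=(onz(s,116,187,.07),onz(s,116+m[3][0]-30,187+m[3][1]-35,.07));print('world shift',c1-c0)
E
python3 rk.py; python3 go.py .481 -.347 .17 187.5
```

```text
scene shift px 0 0 0.72
world shift [0. 0. 0.]
at [ 0.5006 -0.0294  0.1807] [ 179.7     0.18 -179.44] t 14.07 F [ 0.6  0.1 -0.4] w 0.0281
turn [ 0.29  0.2  -6.94] shift after turn cm [  6.09 -31.23   1.07] |d| 31.84
shift now cm [  2.28 -31.75   0.89]
```

Emit:
{"op": "servo_tool", "data": {"plan": [[0, [0, -2, 0], [0, 0, -3.5]], [0, [0.4, -3, 0], [0, 0, -3.5]], [0, [0.7, -3.5, 0], [0, 0, 0]], [0, [0.7, -3.5, 0], [0, 0, 0]], [0, [0.7, -3.5, 0], [0, 0, 0]], [0, [0.7, -3.5, 0], [0, 0, 0]], [0, [0.7, -3.5, 0], [0, 0, 0]], [0, [0.7, -3.5, 0], [0, 0, 0]], [0, [0.5, -3, 0], [0, 0, 0]], [0, [0, 0, 0], [0, 0, 0]], [0, [0, 0, 0], [0, 0, 0]]]}}

```text
time_s: 14.98
tool_pos: [0.488, -0.3216, 0.1691]
tool_rot: [179.2, -0.2, -170.9]
force: [0.4, 0.7, -0.7]
grip_width: 0.0274
```

```bash
python3 rk.py; python3 go.py .481 -.347 .079 187.5
python3 - <<'E'
from h import *
c=cam('wrist');save(c,'w7.png',s=1.56)
import pickle;pickle.dump(c,open('c7.pkl','wb'))
for y in(-.075,0,.075):print(proj(c,[.471-y*.1305,-.273+y*.9914,.07]))
E
```

```text
scene shift px 0 0 0.521
world shift [0. 0. 0.]
at [ 0.4876 -0.3219  0.169 ] [ 179.24   -0.23 -170.86] t 15.03 F [ 0.4 -0.1 -0.2] w 0.0273
turn [ 0.75 -0.24  1.63] shift after turn cm [ 0.99 -2.41  9.  ] |d| 9.37
shift now cm [ 1.02 -2.5   8.98]
(np.float64(226.24853663721933), np.float64(178.3968839510083))
(np.float64(303.0736931208339), np.float64(180.34762625299976))
(np.float64(378.6077042709678), np.float64(182.29620307280427))
```

View pics/w7.png

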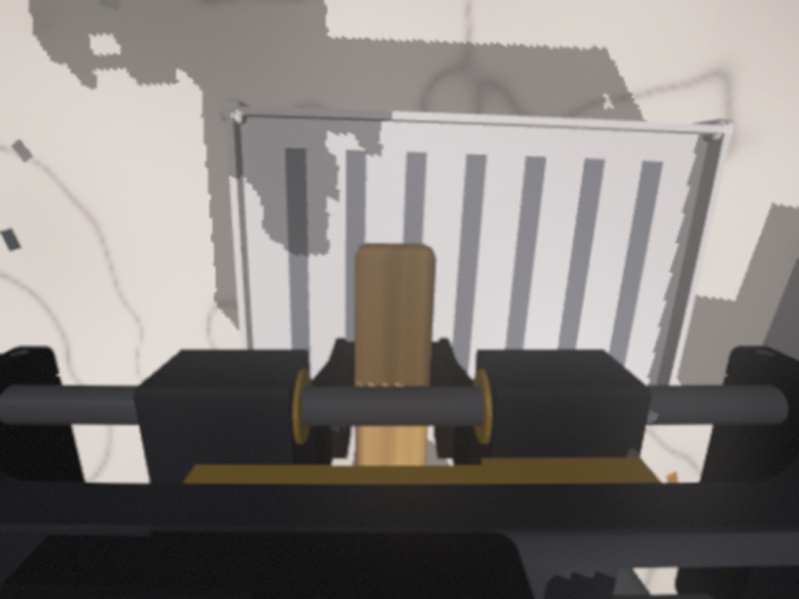

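The middle slot is at u≈470, where predicted, so the rack is where it was measured. Lower the brush.

Emit:
{"op": "servo_tool", "data": {"plan": [[0, [0.5, -1.5, 1], [0.7, 0, 1.5]], [0, [0.5, -1.1, 2], [0, 0, 0]], [0, [0, 0, 2], [0, 0, 0]], [0, [0, 0, 2], [0, 0, 0]], [0, [0, 0, 0], [0, 0, 0]]]}}

```text
time_s: 15.5
tool_pos: [0.4877, -0.3378, 0.0972]
tool_rot: [179.7, 0.1, -171.5]
force: [-0.5, 0.5, -0.9]
grip_width: 0.028
```

```bash
python3 go.py .481 -.347 .079 187.5
```

```text
at [ 0.4877 -0.3378  0.0972] [ 1.7967e+02  1.4000e-01 -1.7149e+02] t 15.5 F [-0.5  0.5 -0.9] w 0.028
turn [0.33 0.14 1.01] shift after turn cm [ 0.78 -0.82  1.82] |d| 2.14
shift now cm [ 0.8  -0.82  1.81]
```

Emit:
{"op": "servo_tool", "data": {"plan": [[0, [0.7, -0.7, 0.7], [0, 0, 1]], [0, [0.2, -0.2, 0.7], [0, 0, 0]], [0, [0, 0, 0.4], [0, 0, 0]], [0, [0, 0, 0.15], [0, 0, 0]], [0, [0, 0, 0], [0, 0, 0]]]}}

```text
time_s: 15.92
tool_pos: [0.4826, -0.3445, 0.0782]
tool_rot: [179.6, 0.3, -172.2]
force: [0.9, -0.2, -0.2]
grip_width: 0.0279
```

```bash
python3 go.py .481 -.347 .079 187.5
```

```text
at [ 0.4826 -0.3445  0.0782] [ 179.6     0.32 -172.2 ] t 15.92 F [ 0.9 -0.2 -0.2] w 0.0279
turn [0.41 0.32 0.3 ] shift after turn cm [ 0.19 -0.22 -0.08] |d| 0.31
shift now cm [ 0.19 -0.22 -0.09]
```

Emit:
{"op": "servo_tool", "data": {"plan": [[0, [0, 0, 0.15], [0, 0, 0]], [0.55, [0, 0, 0], [0, 0, 0]], [0.55, [0, 0, 0], [0, 0, 0]], [0.55, [0, 0, 0], [0, 0, 0]], [0.55, [0, 0, 0], [0, 0, 0]], [0.55, [0, 0, -2], [0, 0, 0]], [0.55, [0, 0, -3], [0, 0, 0]], [0.55, [0, 0, -3.5], [0, 0, 0]], [0.55, [0, 1, -3], [0, 0, 2.5]], [0.55, [0, 2, -1], [0, 0, 5.3]], [0.55, [0, 3.5, 0], [0, 0, 0]], [0.55, [0, 4, 0], [0, 0, 0]], [0.55, [0, 4, 0], [0, 0, 0]], [0.55, [0, 4, 0], [0, 0, 0]], [0.55, [0, 4, 0], [0, 0, 0]], [0.55, [0, 4, 0], [0, 0, 0]], [0.55, [0, 4, 0], [0, 0, 0]], [0.55, [0, 4, 0], [0, 0, 0]], [0.55, [0, 4, 0], [0, 0, 0]], [0.55, [0, 4, 0], [0, 0, 0]]]}}

```text
time_s: 17.58
tool_pos: [0.4859, 0.0817, 0.2168]
tool_rot: [179.9, 1.3, 178.1]
force: [1.3, -1.3, -0.2]
grip_width: 0.0482
```

```bash
python3 go.py .498 .1718 .08 180
```

```text
at [0.4859 0.0817 0.2168] [179.92   1.26 178.14] t 17.58 F [ 1.3 -1.3 -0.2] w 0.0482
turn [ 0.06  1.26 -1.86] shift after turn cm [-1.21  9.01 13.68] |d| 16.43
shift now cm [-0.62  9.03 13.71]
```

Emit:
{"op": "servo_tool", "data": {"plan": [[0.55, [-0.3, 3, 1], [0, 1.2, -1.8]], [0.55, [-0.3, 3, 2], [0, 0, 0]], [0.55, [-0.3, 2, 3], [0, 0, 0]], [0.55, [0, 0, 3], [0, 0, 0]], [0.55, [0, 0, 2], [0, 0, 0]], [0.55, [0, 0, 0], [0, 0, 0]], [0.55, [0, 0, 0], [0, 0, 0]]]}}

```text
time_s: 18.17
tool_pos: [0.4969, 0.1818, 0.1076]
tool_rot: [179.4, 0.5, -178.9]
force: [-0.4, 0.3, 1.2]
grip_width: 0.0479
```

```bash
python3 go.py .498 .1718 .06 180
python3 - <<'E'
from h import *
c=cam('wrist');cv2.imwrite('pics/w8.png',cv2.resize(c['image'][60:260,150:450],(780,520),interpolation=2))
import pickle;pickle.dump(c,open('c8.pkl','wb'))
print(proj(c,[.498,.1718,.036]),proj(c,[.498,.2275,.032]))
E
```

```text
at [0.4969 0.1818 0.1076] [ 179.41    0.54 -178.87] t 18.17 F [-0.4  0.3  1.2] w 0.0479
turn [0.6  0.53 1.13] shift after turn cm [-0.11 -1.    4.76] |d| 4.87
shift now cm [-0.05 -1.05  4.75]
(np.float64(240.05679905689684), np.float64(197.14778143120674)) (np.float64(301.8100530862109), np.float64(196.7805149054833))
```

View pics/w8.png

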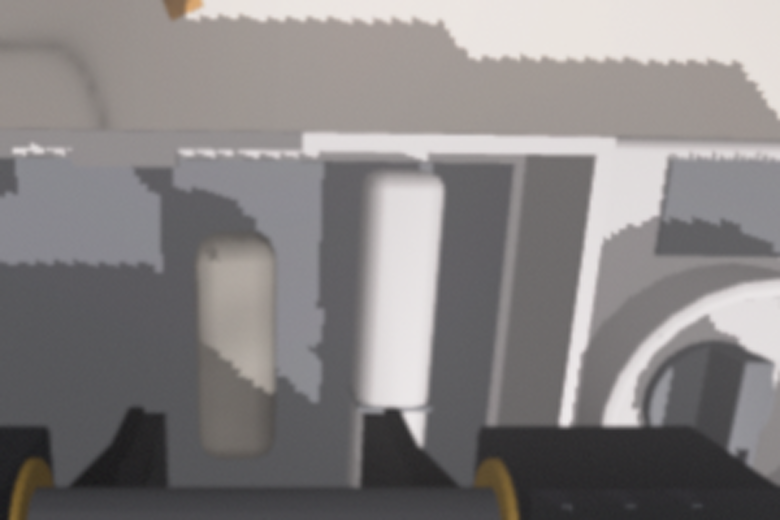

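The pumice centre is at (241,193), so it sits about 2 mm nearer than predicted. The case is at u≈303, within about 1 px of prediction. Descend on the pumice.

Emit:
{"op": "servo_tool", "data": {"plan": [[0.55, [0.1, -0.9, 1], [0.5, 0.5, 1]], [0.55, [0.1, -0.3, 2], [0, 0, 0]], [0.55, [0, 0, 2], [0, 0, 0]], [0.55, [0, 0, 1.5], [0, 0, 0]], [0.55, [0, 0, 0.5], [0, 0, 0]], [0.55, [0, 0, 0], [0, 0, 0]]]}}

```text
time_s: 18.72
tool_pos: [0.5031, 0.1652, 0.0436]
tool_rot: [179.7, 0.8, 179.4]
force: [0.3, 0.4, 0.4]
grip_width: 0.0482
```

```bash
python3 go.py .496 .172 .0145 180
```

```text
at [0.5031 0.1652 0.0436] [179.71   0.84 179.42] t 18.72 F [0.3 0.4 0.4] w 0.0482
turn [ 0.28  0.84 -0.58] shift after turn cm [0.71 0.68 2.91] |d| 3.07
shift now cm [0.76 0.65 2.9 ]
```

Emit:
{"op": "servo_tool", "data": {"plan": [[0.55, [0.7, 0.6, 0], [0, 0.8, -0.5]], [0.55, [0.1, 0, 0.6], [0, 0, 0]], [0.55, [0, 0, 1], [0, 0, 0]], [0.55, [0, 0, 0.8], [0, 0, 0]], [0.55, [0, 0, 0.3], [0, 0, 0]], [0.55, [0, 0, 0], [0, 0, 0]]]}}

```text
time_s: 19.22
tool_pos: [0.498, 0.1723, 0.0185]
tool_rot: [179.5, 0.4, 179.9]
force: [0.3, -0.6, 0.5]
grip_width: 0.0481
```

```bash
python3 go.py .496 .172 .0145 180
```

```text
at [0.498  0.1723 0.0185] [179.55   0.36 179.85] t 19.22 F [ 0.3 -0.6  0.5] w 0.0481
turn [ 0.45  0.36 -0.15] shift after turn cm [ 0.2  -0.03  0.4 ] |d| 0.45
shift now cm [ 0.2  -0.04  0.4 ]
```

Emit:
{"op": "servo_tool", "data": {"plan": [[0.55, [0.2, 0, 0.3], [0, 0, 0]], [0.55, [0, 0, 0.1], [0, 0, 0]], [0, [0, 0, 0], [0, 0, 0]], [0, [0, 0, 0], [0, 0, 0]], [0, [0, 0, 0], [0, 0, 0]], [0, [0, 0, 0], [0, 0, 0]], [0, [0, 0, 0], [0, 0, 0]], [0, [0, 0, -1.5], [0, 0, 0]], [0, [0, 0, -3], [0, 0, 0]], [0, [0, 0, -3.5], [0, 0, 0]], [0, [0, 0, -3.5], [0, 0, 0]], [0, [0, -1, -3], [0, 0, 0]], [0, [0, -2, -1], [0, 0, 0]], [0, [0, -3, 0], [0, 0, 0]], [0, [0, -3.5, 0], [0, 0, 0]], [0, [0, -3.5, 0], [0, 0, 0]], [0, [0, -3, 0], [0, 0, 0]], [0, [0, -2, 0], [0, 0, 0]], [0, [0, 0, 0], [0, 0, 0]]]}}

```text
time_s: 20.8
tool_pos: [0.4944, -0.0147, 0.1773]
tool_rot: [179.6, 0.6, -179.8]
force: [-0.1, -0.1, -0.5]
grip_width: 0.0282
```

```bash
python3 rk.py; python3 go.py .471 -.273 .17 187.5
```

```text
scene shift px 0 0 0.689
world shift [0. 0. 0.]
at [ 0.4944 -0.0126  0.1772] [ 179.49    0.56 -179.68] t 20.85 F [ 0.2 -0.1 -0.8] w 0.0272
turn [ 0.47  0.59 -7.18] shift after turn cm [  5.72 -25.51   0.72] |d| 26.15
shift now cm [  2.49 -26.03   0.47]
```

Emit:
{"op": "servo_tool", "data": {"plan": [[0, [0, -2, 0], [0.4, 0.5, -3.5]], [0, [0.4, -3, 0], [0, 0, -3.5]], [0, [0.8, -3.5, 0], [0, 0, 0]], [0, [0.9, -3.5, 0], [0, 0, 0]], [0, [0.9, -3.5, 0], [0, 0, 0]], [0, [0.9, -3.5, 0], [0, 0, 0]], [0, [0.8, -3, 0], [0, 0, 0]], [0, [0.3, -2, 0], [0, 0, 0]], [0, [0, 0, 0], [0, 0, 0]], [0, [0, 0, 0], [0, 0, 0]]]}}

```text
time_s: 21.68
tool_pos: [0.4781, -0.2516, 0.175]
tool_rot: [179.6, 0.2, -171.0]
force: [-1.1, 0.6, -0.3]
grip_width: 0.0277
```

```bash
python3 rk.py; python3 go.py .471 -.273 .079 187.5
```

```text
scene shift px 0 0 0.545
world shift [0. 0. 0.]
at [ 0.4782 -0.2515  0.1751] [ 179.61    0.25 -170.97] t 21.73 F [ 0.3 -0.6 -0.8] w 0.0277
turn [0.39 0.25 1.53] shift after turn cm [ 0.99 -2.04  9.61] |d| 9.87
shift now cm [ 1.09 -2.08  9.59]
```

Emit:
{"op": "servo_tool", "data": {"plan": [[0, [0.6, -1.2, 1], [0.3, 0.2, 1.5]], [0, [0.4, -0.9, 2], [0, 0, 0]], [0, [0.2, 0, 2], [0, 0, 0]], [0, [0, 0, 2], [0, 0, 0]], [0, [0, 0, 0.5], [0, 0, 0]], [0, [0, 0, 0], [0, 0, 0]]]}}

```text
time_s: 22.23
tool_pos: [0.4724, -0.2671, 0.0949]
tool_rot: [179.8, 0.1, -172.0]
force: [-0.3, -0.6, -0.9]
grip_width: 0.0275
```

```bash
python3 go.py .471 -.273 .079 187.5
```

```text
at [ 0.4724 -0.2671  0.0949] [ 1.7981e+02  1.5000e-01 -1.7200e+02] t 22.23 F [-0.3 -0.6 -0.9] w 0.0275
turn [0.19 0.15 0.5 ] shift after turn cm [ 0.22 -0.57  1.59] |d| 1.7
shift now cm [ 0.23 -0.57  1.59]
```

Lower, release, lift and return to the box.

Emit:
{"op": "servo_tool", "data": {"plan": [[0, [0.2, -0.6, 0.7], [0, 0, 0.5]], [0, [0, 0, 0.7], [0, 0, 0]], [0, [0, 0, 0.3], [0, 0, 0]], [0, [0, 0, 0.1], [0, 0, 0]], [0, [0, 0, 0.1], [0, 0, 0]]]}}

```text
time_s: 22.65
tool_pos: [0.4734, -0.2727, 0.0761]
tool_rot: [179.9, 0.3, -172.4]
force: [-1.1, -1.3, 0.4]
grip_width: 0.0278
```

Emit:
{"op": "servo_tool", "data": {"plan": [[0.55, [0, 0, 0], [0, 0, 0]], [0.55, [0, 0, 0], [0, 0, 0]], [0.55, [0, 0, 0], [0, 0, 0]], [0.55, [0, 0, 0], [0, 0, 0]], [0.55, [0, 0, -2], [0, 0, 0]], [0.55, [0, 0, -3], [0, 0, 0]], [0.55, [0, 0, -3.5], [0, 0, 0]], [0.55, [0, 1, -3], [0, 0, 2.5]], [0.55, [0, 2, -1], [0, 0, 5]], [0.55, [0, 3.5, 0], [0, 0, 0]], [0.55, [-0.2, 4, 0], [0, 0, 0]], [0.55, [-0.2, 4, 0], [0, 0, 0]], [0.55, [-0.2, 4, 0], [0, 0, 0]], [0.55, [-0.2, 4, 0], [0, 0, 0]], [0.55, [0, 4, 0], [0, 0, 0]], [0.55, [0, 4, 0], [0, 0, 0]], [0.55, [0, 4, 0], [0, 0, 0]], [0.55, [0, 4, 0], [0, 0, 0]], [0.55, [0, 4, 0], [0, 0, 0]], [0.55, [0, 4, 0], [0, 0, 0]]]}}

```text
time_s: 24.32
tool_pos: [0.4866, 0.1966, 0.2162]
tool_rot: [179.9, 1.4, 178.2]
force: [1.1, -0.5, -0.5]
grip_width: 0.0479
```

```bash
python3 go.py .497 .2285 .08 180
```

```text
at [0.4866 0.1966 0.2162] [179.91   1.4  178.23] t 24.32 F [ 1.1 -0.5 -0.5] w 0.0479
turn [ 0.07  1.4  -1.77] shift after turn cm [-1.04  3.19 13.62] |d| 14.03
shift now cm [-0.6   3.2  13.64]
```

Emit:
{"op": "servo_tool", "data": {"plan": [[0.5, [-0.3, 1.5, 1.5], [0, 1.4, -1.7]], [0.5, [-0.3, 1.3, 2.5], [0, 0, 0]], [0.5, [0, 0, 3], [0, 0, 0]], [0.5, [0, 0, 3], [0, 0, 0]], [0.5, [0, 0, 2.5], [0, 0, 0]], [0.5, [0, 0, 0], [0, 0, 0]], [0.5, [0, 0, 0], [0, 0, 0]]]}}

```text
time_s: 24.9
tool_pos: [0.4931, 0.2442, 0.0906]
tool_rot: [179.4, 0.4, -178.8]
force: [0.5, -0.4, 0.3]
grip_width: 0.0434
```

```bash
python3 go.py .497 .2285 .045 181
```

```text
at [0.4931 0.2442 0.0906] [ 179.36    0.37 -178.78] t 24.9 F [ 0.5 -0.4  0.3] w 0.0434
turn [0.64 0.37 0.22] shift after turn cm [-0.37 -1.58  4.56] |d| 4.84
shift now cm [-0.33 -1.63  4.55]
```

Emit:
{"op": "servo_tool", "data": {"plan": [[0.5, [-0.3, -1.2, 0], [0.6, 0.3, 0.2]], [0.5, [0, -0.2, 0.5], [0, 0, 0]], [0.5, [0, 0, 0.7], [0, 0, 0]], [0.5, [0, 0, 0], [0, 0, 0]]]}}

```text
time_s: 25.23
tool_pos: [0.5002, 0.229, 0.0832]
tool_rot: [179.8, 0.4, -179.1]
force: [-0.1, 0.2, 0.8]
grip_width: 0.0436
```

```bash
python3 go.py .497 .2285 .045 181
```

```text
at [0.5002 0.229  0.0832] [ 179.84    0.45 -179.11] t 25.23 F [-0.1  0.2  0.8] w 0.0436
turn [ 0.16  0.45 -0.11] shift after turn cm [ 0.32 -0.04  3.82] |d| 3.84
shift now cm [ 0.35 -0.05  3.82]
```

Emit:
{"op": "servo_tool", "data": {"plan": [[0.5, [0.3, 0, 1], [0, 0.4, 0]], [0.5, [0, 0, 1.5], [0, 0, 0]], [0.5, [0.2, 0, 1.3], [0, 0, 0]], [0.5, [0, 0, 1], [0, 0, 0]], [0.5, [0, 0, 0], [0, 0, 0]]]}}

```text
time_s: 25.65
tool_pos: [0.4976, 0.2299, 0.0354]
tool_rot: [179.6, 0.4, -179.2]
force: [-0.2, 0.3, -0.8]
grip_width: 0.0439
```

```bash
python3 go.py .497 .2285 .0145 181
```

```text
at [0.4976 0.2299 0.0354] [ 179.6     0.35 -179.21] t 25.65 F [-0.2  0.3 -0.8] w 0.0439
turn [ 0.4   0.35 -0.21] shift after turn cm [ 0.07 -0.14  2.09] |d| 2.1
shift now cm [ 0.08 -0.15  2.09]
```

Emit:
{"op": "servo_tool", "data": {"plan": [[0.5, [0, -0.15, 1], [0, 0, 0]], [0.5, [0, 0, 0.8], [0, 0, 0]], [0.5, [0, 0, 0.2], [0, 0, 0]], [0, [0, 0, 0], [0, 0, 0]], [0, [0, 0, 0], [0, 0, 0]], [0, [0, 0, 0], [0, 0, 0]], [0, [0, 0, 0], [0, 0, 0]], [0, [0, 0, 0], [0, 0, 0]]]}}

```text
time_s: 26.32
tool_pos: [0.4989, 0.2291, 0.0145]
tool_rot: [179.5, 0.4, -179.2]
force: [-0.8, -0.3, -0.5]
grip_width: 0.0258
```

Emit:
{"op": "servo_tool", "data": {"plan": [[0, [0, 0, -1.5], [0, 0, 0]], [0, [0, 0, -3], [0, 0, 0]], [0, [0, 0, -3.5], [0, 0, 0]], [0, [0, 0, -3.5], [0, 0, 0]], [0, [0, -1, -3], [0, 0, 0]], [0, [0, -2, -1], [0, 0, 0]], [0, [0, -3, 0], [0, 0, 0]], [0, [0, -3.5, 0], [0, 0, 0]], [0, [0, -3.5, 0], [0, 0, 0]], [0, [0, -3.5, 0], [0, 0, 0]], [0, [0, -3.5, 0], [0, 0, 0]], [0, [0, -3, 0], [0, 0, 0]], [0, [0, -2, 0], [0, 0, 0]], [0, [0, 0, 0], [0, 0, 0]]]}}

```text
time_s: 27.48
tool_pos: [0.5031, -0.03, 0.1806]
tool_rot: [179.3, 1.1, -178.7]
force: [-0.4, 0.1, -0.3]
grip_width: 0.0258
```

```bash
python3 rk.py; python3 go.py .461 -.199 .17 187.5
```

```text
scene shift px 9 2 0.572
world shift [0.0126 0.0276 0.    ]
at [ 0.5032 -0.028   0.1807] [ 179.26    1.12 -178.67] t 27.53 F [-0.4  0.2  0.2] w 0.0256
turn [ 0.68  1.15 -6.16] shift after turn cm [  6.42 -16.41   1.07] |d| 17.65
shift now cm [  4.64 -17.01   0.76]
```

The rack has been knocked by about 3 cm. I'll look again before placing.

Run:
```python
from h import *
import pickle
s=cam('scene');t=cam('side');pickle.dump((s,t),open('c9.pkl','wb'))
save(s,'r9.png',(55,135,195,240),5.7)
```

```text
(no output)
```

View pics/r9.png

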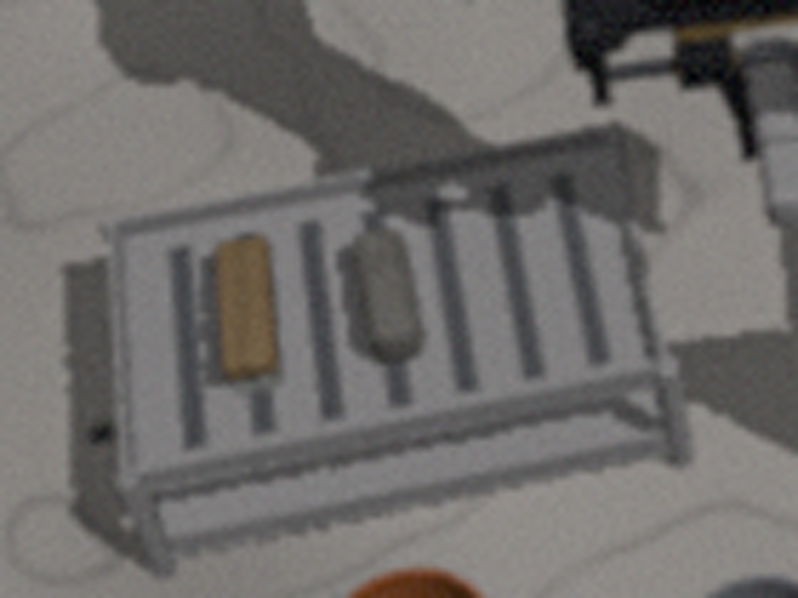

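The brush and pumice lie flat in the tray, which now sits further right in the image. Slot middles in the crop are (189,347), (322,321), (452,295), (518,282) and (582,270).

```bash
python3 - <<'E'
from h import *
import pickle
s,t=pickle.load(open('c9.pkl','rb'))
S=np.array([onz(s,55+a/5.7,135+b/5.7,.07) for a,b in((189,347),(322,321),(452,295),(518,282),(582,270))]);print(S)
d=S[-1]-S[0];print(np.degrees(np.arctan2(-d[0],d[1])),(S[-1]+S[0])/2)
E
python3 go.py .475 -.178 .17 187
```

```text
[[ 0.4972 -0.3501  0.07  ]
 [ 0.4886 -0.2806  0.07  ]
 [ 0.4795 -0.2116  0.07  ]
 [ 0.475  -0.1761  0.07  ]
 [ 0.4711 -0.1414  0.07  ]]
7.12839523546466 [ 0.48415 -0.24575  0.07   ]
at [ 0.5033 -0.0237  0.1803] [ 179.17    1.08 -178.33] t 27.63 F [-0.7  0.3 -0.6] w 0.0256
turn [ 0.78  1.12 -5.32] shift after turn cm [  4.69 -14.97   1.03] |d| 15.72
shift now cm [  3.3  -15.36   0.75]
```

Emit:
{"op": "servo_tool", "data": {"plan": [[0, [0.3, -2, 0], [0.5, 1, -2.6]], [0, [0.9, -3, 0], [0, 0, -2.6]], [0, [1, -3, 0], [0, 0, 0]], [0, [1, -3, 0], [0, 0, 0]], [0, [0.9, -2.5, 0], [0, 0, 0]], [0, [0.5, -1, 0], [0, 0, 0]], [0, [0, 0, 1], [0, 0, 0]], [0, [0, 0, 0], [0, 0, 0]]]}}

```text
time_s: 28.3
tool_pos: [0.4772, -0.1596, 0.168]
tool_rot: [179.4, 0.2, -171.0]
force: [-1.0, 0.1, -0.9]
grip_width: 0.0258
```

```bash
python3 go.py .475 -.176 .079 187
```

```text
at [ 0.4772 -0.1596  0.168 ] [ 179.42    0.24 -171.04] t 28.3 F [-1.   0.1 -0.9] w 0.0258
turn [0.58 0.23 1.96] shift after turn cm [ 0.42 -1.6   8.9 ] |d| 9.05
shift now cm [ 0.51 -1.67  8.88]
```

Emit:
{"op": "servo_tool", "data": {"plan": [[0, [0.3, -1, 1], [0.5, 0.2, 1.9]], [0, [0.2, -0.6, 2], [0, 0, 0]], [0, [0, 0, 2], [0, 0, 0]], [0, [0, 0, 1.5], [0, 0, 0]], [0, [0, 0, 0.5], [0, 0, 0]], [0, [0, 0, 0], [0, 0, 0]]]}}

```text
time_s: 28.8
tool_pos: [0.4775, -0.1666, 0.0913]
tool_rot: [179.9, -0.0, -172.4]
force: [0.2, 0.3, -1.3]
grip_width: 0.0259
```

```bash
python3 go.py .475 -.176 .079 187;python3 rk.py
```

```text
at [ 0.4775 -0.1666  0.0913] [ 1.7988e+02 -4.0000e-02 -1.7245e+02] t 28.8 F [ 0.2  0.3 -1.3] w 0.0259
turn [ 0.12 -0.04  0.55] shift after turn cm [ 0.36 -0.9   1.23] |d| 1.56
shift now cm [ 0.37 -0.9   1.23]
scene shift px 8 3 0.238
world shift [0.0164 0.0247 0.    ]
```

Emit:
{"op": "servo_tool", "data": {"plan": [[0, [0.4, -0.9, 0], [0, 0, 0.5]], [0, [0, 0, 0.5], [0, 0, 0]], [0, [0, 0, 0.5], [0, 0, 0]], [0, [0, 0, 0.2], [0, 0, 0]], [0, [0, 0, 0.1], [0, 0, 0]]]}}

```text
time_s: 29.27
tool_pos: [0.4775, -0.1766, 0.0806]
tool_rot: [180.0, 0.3, -172.9]
force: [-0.3, 1.2, 0.2]
grip_width: 0.0255
```

```bash
python3 go.py .475 -.176 .077 187
```

```text
at [ 0.4775 -0.1766  0.0806] [ 179.97    0.29 -172.91] t 29.27 F [-0.3  1.2  0.2] w 0.0255
turn [0.03 0.29 0.09] shift after turn cm [0.24 0.09 0.36] |d| 0.44
shift now cm [0.24 0.1  0.35]
```

Lower the last 3 mm, release and withdraw up, clear of everything.

Emit:
{"op": "servo_tool", "data": {"plan": [[0, [0.2, 0, 0.3], [0, 0, 0]], [0, [0, 0, 0.15], [0, 0, 0]], [0.5, [0, 0, 0], [0, 0, 0]], [0.5, [0, 0, 0], [0, 0, 0]], [0.5, [0, 0, 0], [0, 0, 0]], [0.5, [0, 0, 0], [0, 0, 0]], [0.5, [0, 0, -2], [0, 0, 0]], [0.5, [0, 0, -3], [0, 0, 0]], [0.5, [0, 0, -3.5], [0, 0, 0]], [0.5, [0, 0, -3.5], [0, 0, 0]], [0.5, [0, 2, -3], [0, 0, 0]], [0.5, [0, 3, 0], [0, 0, 0]], [0.5, [0, 4, 0], [0, 0, 0]], [0.5, [0, 4, 0], [0, 0, 0]], [0.5, [0, 3, 0], [0, 0, 0]], [0.5, [0, 0, 0], [0, 0, 0]], [0.5, [0, 0, 0], [0, 0, 0]]]}}

```text
time_s: 30.68
tool_pos: [0.4553, -0.0135, 0.2364]
tool_rot: [180.0, 0.7, -173.3]
force: [-0.4, -0.4, -0.4]
grip_width: 0.0432
```

```bash
python3 go.py .475 -.176 .077 187
python3 - <<'E'
from h import *
s=cam('scene');t=cam('side')
a=cv2.resize(s['image'][130:290,55:345],(798,440),interpolation=2)[:,:]
a=cv2.resize(s['image'][120:280,55:345],(544,300),interpolation=2);b=cv2.resize(t['image'][100:360,130:400],(312,300),interpolation=2)
b=cv2.resize(t['image'][90:370,130:400],(289,300),interpolation=2)
o=np.zeros((600,800,3),np.uint8);a=cv2.resize(s['image'][120:280,55:345],(544,300),interpolation=2)
o[:300,:544]=a;o[300:,:544]=cv2.resize(t['image'][90:370,130:400],(544,300),interpolation=2)
cv2.imwrite('pics/fin.png',o[:,:544])
E
```

```text
at [ 0.4553 -0.0135  0.2364] [ 179.99    0.73 -173.3 ] t 30.68 F [-0.4 -0.4 -0.4] w 0.0432
turn [ 0.01  0.73 -0.3 ] shift after turn cm [  0.03 -16.37  15.94] |d| 22.85
shift now cm [  0.15 -16.37  15.94]
```

View pics/fin.png

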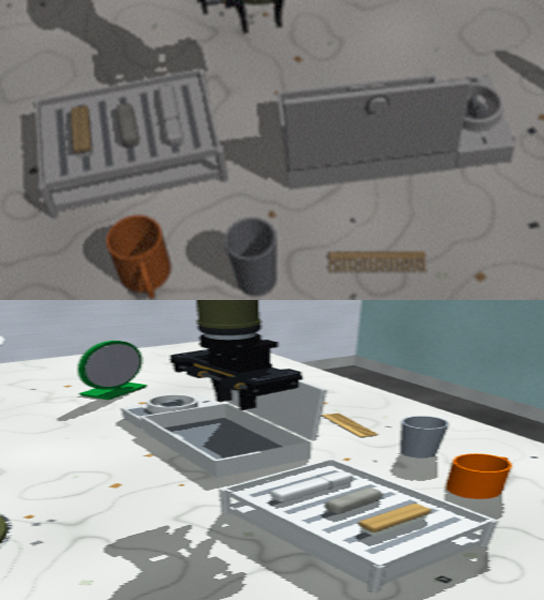

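The final view shows all three items flat in the upper tray, the box floor clear where visible, the lid open, and the mug, tumbler and comb in place.

```bash
python3 -c "
from h import *;print(env.sign_off())"
```

```text
the job is handed in; nothing more can be done
None
```

I finished the job and handed it in at about 31 s of the 210 s allowed.

- **Dial:** I turned it anticlockwise to its stop with the lid still shut. A picture before the catch was pressed showed the bar along the box's x axis.
- **Lid:** I pressed the catch and let the lid up under the finger. About 2 N on the finger early in the rise showed the lid was following. From about 45° on, the wrist force was too small to confirm contact, but a picture at about 65° showed the lid against the finger. It stands fully open.
- **Items:** Three were in the box: the nail brush, the pumice and the toothbrush case. There was no foot file. I laid all three in the upper tray.
- **Rack:** It was knocked about 3 cm aside while I was carrying the case. I measured it again before placing the case.

**Last checks:** The closing pictures from two cameras show all three items flat inside the tray lip and the lid open. The mug, tumbler, comb and mirror look undisturbed, and the gripper is clear of everything. Part of the box floor was behind the arm in that view, but earlier pictures showed nothing else inside. I did not measure the dial or lid angle or the items' heights at the end; those I judged by eye. No check failed or disagreed beyond a few millimetres.

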